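# Mix the plating-bath standards and load the X-ray analyser's shuttle

### The job

Get the plating-bath standards ready for the X-ray analyser: turn the mixer's selector to touch (green dot), then take the jars that are there from the weakest to the strongest (white cap, yellow, red, black) and, with the selector still at touch, press each one upright and centred onto the mixer's sprung head until the head is fully down and hold it down for at least a second. Stand every mixed jar upright in a free well of the shuttle while the shuttle is still at its loading end, and when all are loaded slide the shuttle along its track until its white pointer is level with the orange mark. Finish with the selector back at off (white dot), and do not disturb the beaker, the wash bottle or the roll of tape.

Things in the scene. Friction and masses are not known exactly. Their poses are not given: they have to be found in the camera images.
- selector (a joint): black detented selector knob on the mixer's low front deck: 0 = off (its white pointer line on the white dot), 1.0 rad = touch (green dot), 2.0 rad = continuous (red dot); grows clockwise seen from above, end stops at 0 and 2.0. Let go within 0.3 rad of a position, it clicks into it; it turns at under 0.1 N m and stays where it is left.
- selector_grip (a point): on the selector's axis (upright) at the height to grip, 10 mm below its top: the grip is a bar 47 mm long, 14 mm thick and 34 mm high on a disc of 25 mm radius, the disc's top lying 23 mm below this point and 15 mm above the white deck. The point turns with the knob: the bar lies along its x axis, and the white pointer line is on the -x half.
- mixer_down (a point): fixed point on the mixer (white box 210 x 130 mm, 58 mm high, fixed to the bench, with a drum of up to 120 mm diameter under the head): the centre of the top of the round black rubber head (flat, 76 mm across) as it lies when fully down. At rest the head's top is 9 mm higher. x points from the front deck to the head (the selector's axis is at x = -100 mm), z up. A jar is fully pressed when its foot is within 1.5 mm of this height.
- mixer_head (a joint): travel of the sprung rubber head: 0 at rest, 0.009 m fully down; the spring takes 4 N to start and 10 N fully down, then a hard stop; a jar's own weight does not push it down.
- jar_white_mid (a point): centre (half-way up) of the sealed sample jar with the white cap and white band: upright cylinder, 54 mm in diameter, 62 mm high, heavier at the foot, about 0.16 kg, pale grey body, flat foot 31 mm below this point, flat top 31 mm above it; z along its axis. May be absent.
- jar_yellow_mid (a point): centre (half-way up) of the sealed sample jar with the yellow cap and yellow band: upright cylinder, 54 mm in diameter, 62 mm high, heavier at the foot, about 0.16 kg, pale grey body, flat foot 31 mm below this point, flat top 31 mm above it; z along its axis. May be absent.
- jar_red_mid (a point): centre (half-way up) of the sealed sample jar with the red cap and red band: upright cylinder, 54 mm in diameter, 62 mm high, heavier at the foot, about 0.16 kg, pale grey body, flat foot 31 mm below this point, flat top 31 mm above it; z along its axis. May be absent.
- jar_black_mid (a point): centre (half-way up) of the sealed sample jar with the black cap and black band: upright cylinder, 54 mm in diameter, 62 mm high, heavier at the foot, about 0.16 kg, pale grey body, flat foot 31 mm below this point, flat top 31 mm above it; z along its axis. May be absent.
- shuttle (a joint): travel of the sample shuttle along its track, 0 (loading end, stop) to 0.135 m (far stop); level with the orange mark at 0.110; slides with 2 to 3 N and stays where it is left.
- shuttle_deck (a point): centre of the top of the aluminium shuttle's deck, where jars stand; moves with the shuttle. y points along the track towards the mark, x towards the white analyser cabinet, z up. Four wells in a row along y, centred at y = -99, -33, +33 and +99 mm, each 63 mm (y) x 72 mm (x) inside, separated and surrounded by walls 3 mm thick and 9 mm high. The cabinet, 235 mm high, begins at x = +140 mm.
- shuttle_grip (a point): in the shuttle's black grip, 20 mm below its top: an upright block 16 mm thick (along y), 34 mm wide (along x) and 62 mm high on the deck's rear end, at y = -187 mm of shuttle_deck; axes as shuttle_deck.
- shuttle_pointer (a point): tip of the short white pointer on the shuttle's robot-side edge; axes as shuttle_deck.
- track_mark (a point): middle of the orange line across the track's grey base plate on the robot side, where the pointer must come; axes parallel to shuttle_deck (y along the track). The pointer starts on the -y side of it.
- beaker: glass beaker, 56 mm across, 62 mm high, standing in the row of jars; leave it (origin under its centre)
- wash_bottle: white wash bottle, 68 mm across, 170 mm high; leave it (origin under its centre)
- tape_roll: yellow roll of tape lying flat, 84 mm across; leave it (origin under its centre)
Things that resemble listed ones, but are neither listed nor needed, are in the scene too. What is shaped like the part that bears jar_red_mid but blue is not meant. Leave any purple look-alike of the part that bears jar_black_mid alone.

How it is judged:
By the outcome, as a careful person would: the job done as asked, in the order asked, and still so for the second after the job is handed in, with the robot touching nothing.
Of jar_white, jar_yellow, jar_red, jar_black only 2 to 4 are there at a start; the rules pass over those that are not, and their reading is None.
At some moment in a run one of jar_white, jar_yellow, jar_red, jar_black may be knocked a few centimetres aside while the robot is not near it.
It also fails if it takes over 210 s, if anything falls off the work surface, if the arm or the gripper's body presses on something with over 40 N, if the wrist force passes 120 N, or if a joint passes its speed limit or range.

### The arm

A 6-joint arm with a two-finger parallel gripper is mounted at the origin on the work surface. World frame = base frame: x ahead of the robot, y to its left, z up, the work surface at z = 0. Lengths are in m, angles in rad, forces in N, time in s.
With the tool pointing down it reaches from about 0.3 to 0.875 m from the base axis. Payload 6.4 kg.
Tool frame: the origin (TCP) lies midway between the tips of the shut fingers; the grasp point (between the pads) lies 19 mm behind it; z points along the fingers, y is the line along which they close (so a half turn about z gives the same grasp; the last joint's range is limited). The gripper opens to 85 mm and grips with 20 to 120 N. Pads are 22 mm wide; open, the fingers measure 114 mm over their backs; the gripper's body (76 mm by 85 mm) begins 54 mm behind the grasp point. The pads swing forward as they close: fully open they stand 13 mm farther back than shut.
Start: joints at [-1.374, 0.181, 1.607, -0, 1.354, -0.206], TCP at [0.225, -0.529, 0.231] pointing down, gripper open.
Joint ranges: [-2.99, 2.99], [-0.89, 2.07], [0.3, 2.58], [-1.14, 4.28], [0, 2.63], [-3.12, 3.12]. Speed limits (rad/s): [2.57, 2.57, 3.01, 3.14, 3.14, 3.14].

### API

Orientations are given as a unit quaternion [w, x, y, z].
In Python, from bench import ctrl gives the robot as it stands. The module is installed in compiled form; this text tells all that it offers.
- The arm moves only by the tool move_arm, never from a script. Its argument "plan" is one flat list of numbers, 6 for each row, row after row: the shift along the world's x, y, z in units of 50 mm (1.0 is 50 mm), then the turn, a rotation vector about the world's x, y, z in rad. A call has 1 to 10 rows; each row is the pose to reach, as a shift and turn from the pose commanded when the call began; what a row does not reach only later rows make up. A row lasts 1/8 s, in which the tool goes at most 62.5 mm and 10.7 degrees, less where a joint would pass 70% of its speed; a pose out of reach is approached as far as the arm can. A call with a gripper value outside its range is refused whole. "grip" is the finger opening in mm, from 0 to 85.4, set as the call begins (left out, the last holds). The fingers move at their own pace and stop on an object; the grip force is fixed at half the most. Time passes only in rows, so rows that repeat a pose let the fingers close. It gives the time, the measured TCP pose, the force, the opening and the grip force at its end, in the units of the state.
- ctrl.get_obs(): the state, without advancing time (a new reading comes with each control period).
- ctrl.camera(name): name is "scene" or "top"; returns a dict with "pixels" (420x560x3 uint8, red, green, blue), "fx", "fy", "cx", "cy" (pixels), "dist_coeffs" ([k1, k2, p1, p2, k3] as OpenCV has them; the pictures are not rectified), "origin" and "attitude" of the camera in the world. Camera axes: x right, y down, z forward; pixel columns grow to the right and rows downward; lengths in m; the calibration is good to about 2 mm. A picture is of the moment at which its call begins. There is no depth.
- ctrl.hand_in(): hands the job in; it is judged then, once.
The state is a dict: "time_s": time; "q": joint angles; "dq": joint speeds; "joint_efforts": joint torques, N m; "eef_pos": TCP position; "eef_rot": TCP orientation; "wrist_force": force on the tool from outside, world axes, zero at the start; "torque": the same for the moment, N m; "opening": opening from 0.0 (shut) to 1.0 (fully open); "grasp_force": force on a finger pad.
Only numpy, scipy, OpenCV 4.12 (cv2) and the standard library are available. Lean on these libraries where they do the work, as an engineer would, in place of code of your own. Each camera call takes 0.05 s, during which the arm holds its last target. There are 200 camera calls.

## Working session

There is one attempt and no reset: what is moved stays moved. The work goes in short steps, Python scripts to look and compute and a tool call to move; the robot and the scene stay as the last step left them, time stands still between calls to the robot, and variables do not carry over. Pictures are saved under pics/ and viewed, at most 14 in all, crops included, and the job is handed in when it is done.

Besides the shell and the picture viewer there is one more tool, called after ">>>" by a JSON object that holds its "op" and its "data", one argument or row to a line. move_arm: Moves the arm, as the interface text tells. Its arguments: {"type":"object","properties":{"plan":{"type":"array"},"grip":{"type":"number"}},"required":["plan"]}

```bash
mkdir -p pics; cat > h.py <<'E'
import numpy as np, cv2
from bench import ctrl
from scipy.spatial.transform import Rotation as R
def shot(n,save=None):
    c=ctrl.camera(n)
    if save: cv2.imwrite('pics/'+save,cv2.cvtColor(c['pixels'],cv2.COLOR_RGB2BGR))
    c['K']=np.array([[c['fx'],0,c['cx']],[0,c['fy'],c['cy']],[0,0,1.]])
    a=np.array(c['attitude'],float)
    c['R']=a if a.shape==(3,3) else R.from_quat(np.r_[a[1:],a[0]]).as_matrix()
    c['o']=np.array(c['origin'],float); c['d']=np.array(c['dist_coeffs'],float)
    return c
def ray(c,uv):
    p=cv2.undistortPoints(np.array(uv,float).reshape(-1,1,2),c['K'],c['d']).reshape(-1,2)
    return np.c_[p,np.ones(len(p))]@c['R'].T
def onz(c,uv,z):
    r=ray(c,uv); return c['o']+r*((z-c['o'][2])/r[:,2])[:,None]
def tri(c1,u1,c2,u2):
    a=ray(c1,u1)[0];b=ray(c2,u2)[0]
    s=np.linalg.lstsq(np.c_[a,-b],c2['o']-c1['o'],rcond=None)[0]
    p,q=c1['o']+a*s[0],c2['o']+b*s[1]; return (p+q)/2,np.linalg.norm(p-q)
def proj(c,P):
    rv=cv2.Rodrigues(c['R'].T)[0]
    return cv2.projectPoints(np.array(P,float).reshape(-1,3),rv,-c['R'].T@c['o'],c['K'],c['d'])[0].reshape(-1,2)
E
python3 - <<'E'
from h import *
for n in('scene','top'):
    c=shot(n,n+'0.png'); print(n,c['o'],c['attitude'],c['fx'],c['d'])
print(ctrl.get_obs())
E
```

```text
scene [ 1.29674665 -0.76700185  0.90699573] [-0.41435279  0.80698755  0.37915771 -0.18254396] 474.86563038940733 [-0.10090006  0.          0.          0.          0.        ]
top [ 0.30912779 -0.04509102  1.55969921] [ 0.03636602 -0.70572135  0.7064201  -0.04006909] 542.1307008208846 [-0.20964621  0.          0.          0.          0.        ]
{'time_s': 0.1, 'q': array([-1.37428897e+00,  1.81452866e-01,  1.60789848e+00,  3.44851158e-06,
        1.35378711e+00, -2.06295066e-01]), 'dq': array([-0.00137501, -0.00296921, -0.00171533, -0.00050599,  0.00020868,
       -0.00149801]), 'joint_efforts': array([ 1.10849262e-03, -4.45878446e+01, -3.52239883e+01, -1.17818495e-04,
        4.21494435e-03, -2.16466145e-05]), 'eef_pos': array([ 0.22532162, -0.52848501,  0.23048664]), 'eef_rot': array([-7.72884296e-04,  9.79787020e-01,  2.00041992e-01,  5.46596075e-06]), 'wrist_force': array([0.21206251, 0.12613456, 0.09009087]), 'torque': array([-0.00524592,  0.01084568,  0.03754502]), 'grasp_force': 0.0, 'opening': 1.0023769947817105}
```

View pics/scene0.png

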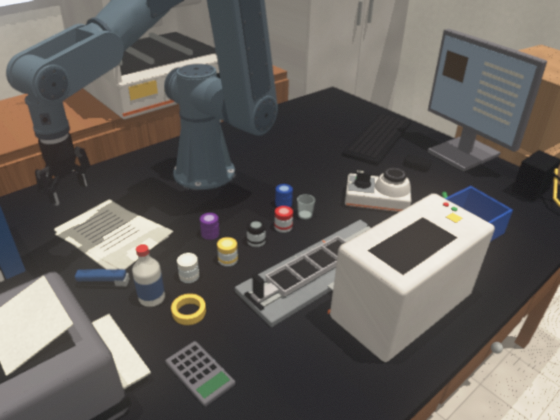

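View pics/top0.png

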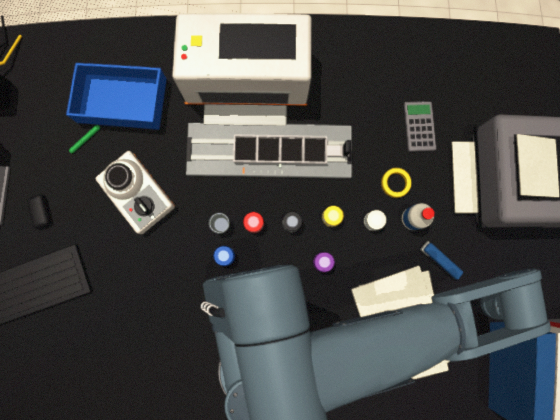

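The top view shows a row running from the beaker (219,224) through red (253,222), black (292,222), yellow (333,216) and white (375,221) to the wash bottle (420,215). Blue (224,256) and purple (324,262) are decoys. The mixer is at (135,192), the shuttle at (280,150) and its grip at (348,150).

```bash
python3 - <<'E'
from h import *
t=cv2.imread('pics/top0.png');s=cv2.imread('pics/scene0.png')
a=cv2.resize(t[145:240,90:180],None,fx=4,fy=4,interpolation=2)   #360x380
b=cv2.resize(s[160:215,335:420],None,fx=4.7,fy=4.7,interpolation=2) 
d=cv2.resize(t[115:185,180:360],None,fx=4.4,fy=4.4,interpolation=2)
im=np.zeros((600,800,3),np.uint8)
im[:275,:260]=cv2.resize(t[145:240,90:180],(260,275),interpolation=2)
x=cv2.resize(s[160:215,335:420],(425,275),interpolation=2); im[:275,300:725]=x
x=d[:,:790]; im[285:285+x.shape[0],:x.shape[1]]=x
cv2.imwrite('pics/crop1.png',im)
x=cv2.resize(s[215:320,230:400],(800,494),interpolation=2); cv2.imwrite('pics/crop2.png',x)
E
```

```text
(no output)
```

View pics/crop1.png

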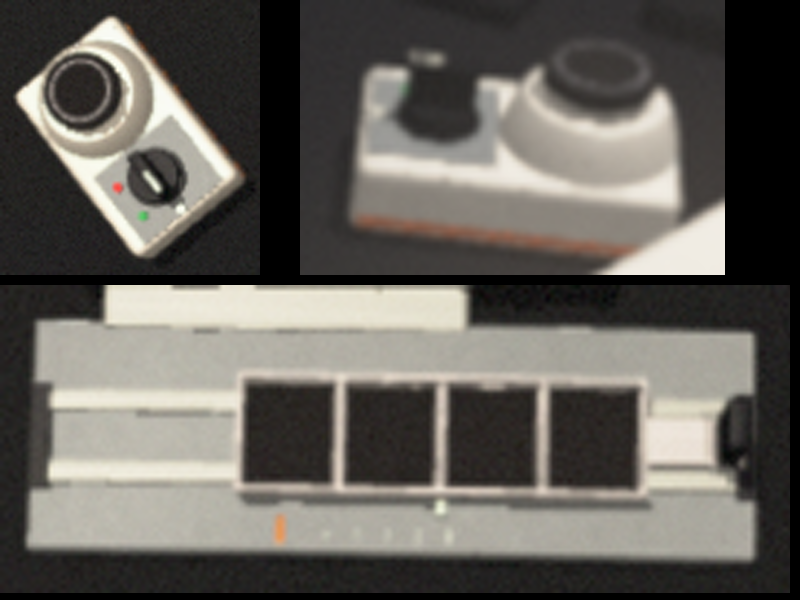

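View pics/crop2.png

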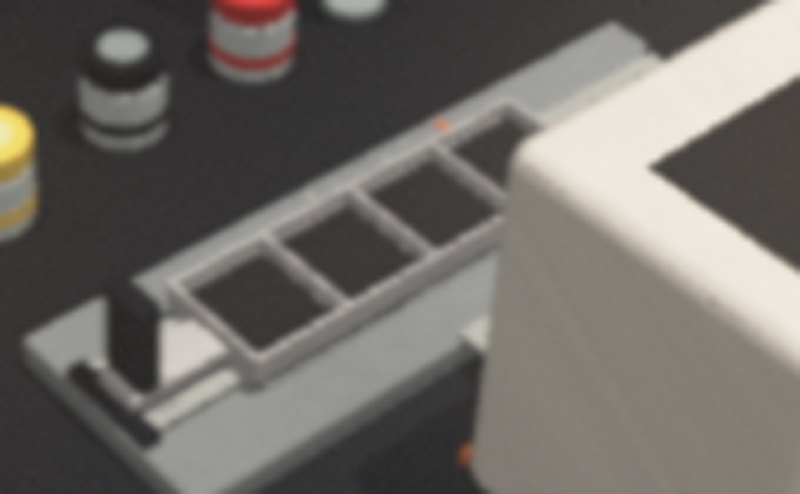

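```bash
cat >> h.py <<'E'
def blobs(c,f,box,amin=4):
    x0,y0,x1,y1=box; im=c['pixels'][y0:y1,x0:x1]
    hsv=cv2.cvtColor(im,cv2.COLOR_RGB2HSV).astype(int)
    m=f(hsv[...,0],hsv[...,1],hsv[...,2]).astype(np.uint8)
    n,l,s,ce=cv2.connectedComponentsWithStats(m)
    o=[(s[i,4],(ce[i]+[x0,y0]).round(2).tolist(),(s[i,:4]+[x0,y0,0,0]).tolist()) for i in range(1,n) if s[i,4]>=amin]
    return sorted(o,reverse=True)
E
python3 - <<'E'
from h import *
t=shot('top');s=shot('scene')
print('px row cal',onz(t,[[219,224],[420,215],[135,192],[348,150]],0.06).round(3))
red=lambda h,S,v:((h<6)|(h>172))&(S>120)&(v>110)
yel=lambda h,S,v:(h>18)&(h<33)&(S>110)&(v>110)
org=lambda h,S,v:(h>5)&(h<18)&(S>100)&(v>120)
grn=lambda h,S,v:(h>45)&(h<85)&(S>80)
wht=lambda h,S,v:(S<40)&(v>190)
drk=lambda h,S,v:(v<70)
print('T red',blobs(t,red,(235,205,270,240))); print('S red',blobs(s,red,(265,200,300,235)))
print('T yel',blobs(t,yel,(315,200,350,235))); print('S yel',blobs(s,yel,(212,232,242,268)))
print('T wht',blobs(t,wht,(360,205,392,240))); print('S wht',blobs(s,wht,(172,248,204,285)))
print('T blk cap',blobs(t,lambda h,S,v:(v>70),(278,207,306,236))); print('S blk',blobs(s,lambda h,S,v:v>90,(243,218,270,248)))
print('T dots',blobs(t,red,(120,180,170,235)),blobs(t,grn,(120,180,170,235),2),blobs(t,wht,(135,195,160,222),2))
print('T orange',blobs(t,org,(180,160,350,180),2)); print('S orange',blobs(s,org,(300,225,350,260),2))
print('T knob',blobs(t,lambda h,S,v:v<75,(130,190,158,220))[:2])
for c,b in((t,(100,155,140,205)),):print('head',blobs(c,lambda h,S,v:v<90,b)[:2])
print('head S',blobs(s,lambda h,S,v:v<110,(378,165,412,190))[:3])
print('knob S',blobs(s,lambda h,S,v:v<90,(352,165,376,192))[:3])
E
```

```text
px row cal [[ 0.421  0.108  0.06 ]
 [ 0.445 -0.457  0.06 ]
 [ 0.511  0.349  0.06 ]
 [ 0.631 -0.254  0.06 ]]
T red [(np.int32(237), [253.0, 221.82], [243, 212, 21, 20])]
S red [(np.int32(161), [283.52, 212.78], [275, 206, 18, 14]), (np.int32(10), [284.5, 227.8], [280, 227, 10, 2])]
T yel [(np.int32(252), [332.49, 215.52], [322, 206, 22, 20])]
S yel [(np.int32(218), [226.55, 245.13], [217, 237, 21, 17]), (np.int32(25), [228.08, 261.0], [219, 258, 19, 6])]
T wht [(np.int32(264), [376.0, 219.32], [367, 211, 19, 18])]
S wht [(np.int32(208), [186.74, 259.47], [177, 253, 20, 14])]
T blk cap [(np.int32(171), [290.94, 220.92], [283, 214, 16, 15])]
S blk [(np.int32(124), [256.02, 236.65], [247, 232, 19, 10]), (np.int32(65), [255.74, 224.35], [251, 221, 11, 8]), (np.int32(30), [256.87, 244.2], [249, 242, 16, 5])]
T dots [(np.int32(7), [130.0, 209.29], [129, 208, 3, 3])] [(np.int32(7), [139.0, 219.29], [138, 218, 3, 3])] [(np.int32(14), [152.0, 217.86], [150, 216, 5, 6]), (np.int32(11), [142.27, 207.27], [140, 205, 5, 6]), (np.int32(6), [158.33, 195.67], [157, 195, 3, 3])]
T orange [(np.int32(10), [243.5, 170.0], [243, 168, 2, 5])]
S orange []
T knob [(np.int32(234), [143.54, 205.65], [135, 197, 19, 18])]
head [(np.int32(264), [117.27, 175.57], [109, 167, 18, 18]), (np.int32(189), [106.62, 160.42], [100, 155, 21, 18])]
head S [(np.int32(521), [395.72, 172.56], [378, 165, 34, 25])]
knob S [(np.int32(400), [363.4, 174.7], [352, 165, 24, 24])]
```

```bash
python3 - <<'E'
from h import *
t=shot('top');s=shot('scene')
P=dict(blk=([290.94,220.92],[255.74,224.35]),head=([117.3,176.4],[395.2,173.4]),
rr=([326.6,163.2],[266.5,274.5]),rc=([327.3,136.6],[284.8,291.5]),fr=([234.1,161.6],[338.8,236.3]),orange=([243.5,170],[323.5,241.8]))
for k,(a,b) in P.items():
    p,e=tri(t,[a],s,[b]); print(k,p.round(4),round(e,4))
# pale discs / caps
def pt(n,a,z): p=onz(t,[a],z)[0]; print(n,p.round(4),proj(s,[p])[0].round(1)); return p
for n,a in(('red',[253,221.8]),('yel',[332.5,215.5]),('wht',[376,219.3]),('blk',[290.94,220.92])): pt(n,a,.06)
k=pt('knobtop',[143.5,205.65],.07)
for n,a in(('wd',[152,217.86]),('gd',[139,219.29]),('rd',[130,209.29])): pt(n,a,.059)
# knob pointer line pixels
print(blobs(t,lambda h,S,v:(S<60)&(v>150),(136,198,150,214),2))
# shuttle pointer
print('ptr',blobs(t,lambda h,S,v:(S<60)&(v>190),(270,163,290,170),2))
# wells dark in top
print('wells',blobs(t,lambda h,S,v:v<80,(234,134,330,164),100))
print('grip',blobs(t,lambda h,S,v:v<60,(338,132,358,166),10))
# pale center
for n,b in(('red',(243,212,264,232)),('yel',(322,206,344,226))):
    x=blobs(t,lambda h,S,v:(S<150)&(v>150),b,5);print(n,x[:2])
E
```

```text
blk [ 0.4284 -0.093   0.0613] 0.0037
head [0.5483 0.3873 0.1108] 0.0006
rr [ 0.5962 -0.1932  0.0446] 0.0029
rc [ 0.6736 -0.1965  0.0451] 0.0023
fr [0.6023 0.071  0.0423] 0.0054
orange [0.5781 0.0414 0.022 ] 0.0045
red [0.4272 0.0137 0.06  ] [283.8 211.1]
yel [ 0.4445 -0.2075  0.06  ] [227.5 243.2]
wht [ 0.4336 -0.3299  0.06  ] [187.6 259.6]
blk [ 0.4296 -0.0916  0.06  ] [257.  224.7]
knobtop [0.4714 0.3205 0.07  ] [362.3 180.8]
wd [0.4381 0.2979 0.059 ] [350.  181.7]
gd [0.434  0.3353 0.059 ] [356.6 177.5]
rd [0.4623 0.3621 0.059 ] [368.1 178.4]
[(np.int32(17), [142.24, 207.35], [140, 204, 6, 7])]
ptr [(np.int32(6), [279.5, 165.0], [279, 164, 2, 3])]
wells [(np.int32(430), [314.28, 149.36], [305, 139, 20, 22]), (np.int32(419), [245.02, 148.47], [236, 138, 20, 22]), (np.int32(416), [291.18, 148.97], [282, 138, 20, 23]), (np.int32(416), [268.06, 148.57], [259, 138, 20, 22])]
grip [(np.int32(329), [352.11, 149.41], [344, 132, 14, 34])]
red [(np.int32(109), [252.95, 221.28], [248, 216, 11, 12])]
yel [(np.int32(105), [333.05, 215.09], [328, 210, 11, 12])]
```

```bash
python3 - <<'E'
from h import *
t=shot('top')
im=cv2.cvtColor(t['pixels'],cv2.COLOR_RGB2HSV).astype(int)[198:214,136:151]
m=(im[...,1]<70)&(im[...,2]>120); yy,xx=np.nonzero(m); p=onz(t,np.c_[xx+136,yy+198],.106)[:,:2]
w=p-p.mean(0);u=np.linalg.svd(w)[2][0]; print('ptr line',p.mean(0).round(4),np.arctan2(u[1],u[0]),len(p))
im=cv2.cvtColor(t['pixels'],cv2.COLOR_RGB2GRAY)[194:218,130:158];
W=onz(t,[[314.28,149.36],[291.18,148.97],[268.06,148.57],[245.02,148.47]],.042)[:,:2];print(W.round(4),np.diff(W,axis=0).round(4))
d=W[3]-W[0];print('yaw of y axis from world y',np.arctan2(-d[0],d[1]),'centre',W.mean(0))
print('sh ptr',onz(t,[[279.5,165.0]],.03),'mark',onz(t,[[243.5,170]],.02),'grip top',onz(t,[[352.1,149.4]],.08))
E
```

```text
ptr line [0.4622 0.3154] -2.623791109231159 24
[[ 0.636  -0.1598]
 [ 0.637  -0.0937]
 [ 0.6381 -0.0277]
 [ 0.6386  0.0381]] [[0.001  0.0661]
 [0.0012 0.066 ]
 [0.0004 0.0658]]
yaw of y axis from world y -0.013067385677599274 centre [ 0.63740648 -0.06078421]
sh ptr [[ 0.59263025 -0.06040607  0.03      ]] mark [[0.57996739 0.04325265 0.02      ]] grip top [[ 0.62814813 -0.26308023  0.08      ]]
```

>>> {"op": "move_arm", "data": {
  "plan": [0.6, 1.1, 0, 0, 0, 0, 0.9, 2.2, 0, 0, 0, 0, 1.25, 3.3, 0, 0, 0, 0.05, 1.6, 4.4, 0, 0, 0, 0.1, 1.9, 5.5, 0, 0, 0, 0.15, 2.2, 6.6, 0, 0, 0, 0.2, 2.5, 7.7, 0, 0, 0, 0.25, 2.9, 8.9, 0, 0, 0, 0.25, 3.2, 10.0, 0, 0, 0, 0.25, 3.5, 11.1, 0, 0, 0, 0.25],
  "grip": 45
}}

```text
time_s: 1.6
eef_pos: [0.4008, 0.0279, 0.2318]
eef_rot: [0.0, 0.947, 0.321, 0.001]
wrist_force: [1.0, -0.5, -0.2]
opening: 0.528
grasp_force: 0.0
```

>>> {"op": "move_arm", "data": {
  "plan": [0.3, 1.1, 0, 0, 0, 0, 0.55, 2.2, 0, 0, 0, 0, 0.85, 3.4, 0, 0, 0, -0.02, 1.15, 4.6, 0, 0, 0, -0.02, 1.43, 5.9, -0.4, 0, 0, -0.02, 1.43, 5.9, -1.4, 0, 0, -0.02, 1.43, 5.9, -1.6, 0, 0, -0.02, 1.43, 5.9, -1.6, 0, 0, -0.02]
}}

```text
time_s: 2.6
eef_pos: [0.4716, 0.3203, 0.1513]
eef_rot: [0.0, 0.95, 0.311, -0.001]
wrist_force: [-0.3, -0.3, 0.2]
opening: 0.525
grasp_force: 0.0
```

```bash
python3 - <<'E'
from h import *
t=shot('top');s=shot('scene')
im=np.zeros((380,780,3),np.uint8)
im[:,:380]=cv2.resize(t['pixels'][145:240,85:180],(380,380),interpolation=2)
im[:,390:770]=cv2.resize(s['pixels'][130:215,335:420],(380,380),interpolation=2)
cv2.imwrite('pics/k1.png',im[...,::-1])
E
```

```text
(no output)
```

View pics/k1.png

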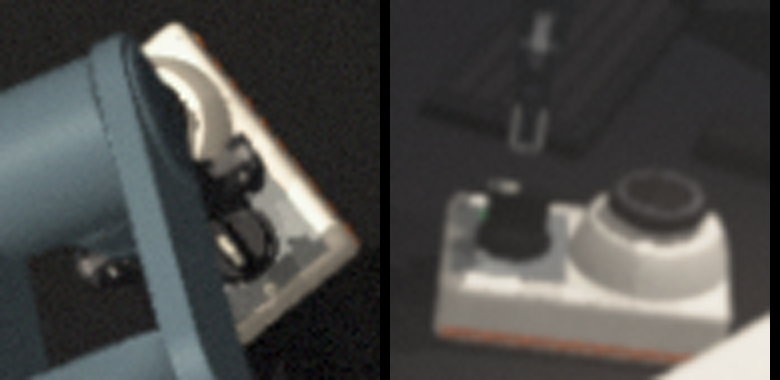

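The fingers straddle the knob: left crop, knob near (235,240), with parallax as expected for the height.

>>> {"op": "move_arm", "data": {
  "plan": [0, 0.02, -0.5, 0, 0, 0, 0, 0.02, -0.9, 0, 0, 0, 0, 0.02, -1.2, 0, 0, 0, 0, 0.02, -1.4, 0, 0, 0, 0, 0.02, -1.4, 0, 0, 0]
}}

```text
time_s: 3.32
eef_pos: [0.4719, 0.3218, 0.0812]
eef_rot: [0.0, 0.95, 0.311, -0.0]
wrist_force: [-1.0, -0.2, 0.3]
opening: 0.527
grasp_force: 0.0
```

>>> {"op": "move_arm", "data": {
  "plan": [0, 0, 0, 0, 0, 0, 0, 0, 0, 0, 0, 0, 0, 0, 0, 0, 0, 0, 0, 0, 0, 0, 0, 0, 0, 0, 0, 0, 0, 0],
  "grip": 8
}}

```text
time_s: 3.95
eef_pos: [0.4722, 0.3232, 0.0824]
eef_rot: [-0.001, 0.95, 0.311, 0.001]
wrist_force: [-1.4, 4.9, 4.8]
opening: 0.149
grasp_force: 61.1
```

>>> {"op": "move_arm", "data": {
  "plan": [0, 0, 0, 0, 0, -0.15, 0, 0, 0, 0, 0, -0.3, 0, 0, 0, 0, 0, -0.45, 0, 0, 0, 0, 0, -0.6, 0, 0, 0, 0, 0, -0.75, 0, 0, 0, 0, 0, -0.9, 0, 0, 0, 0, 0, -1.0, 0, 0, 0, 0, 0, -1.0]
}}

```text
time_s: 4.95
eef_pos: [0.4722, 0.3223, 0.0824]
eef_rot: [-0.0, 0.983, -0.183, 0.0]
wrist_force: [-2.7, 0.2, 6.5]
opening: 0.15
grasp_force: 61.4
```

>>> {"op": "move_arm", "data": {
  "plan": [0, 0, 0, 0, 0, 0, 0, 0, 0, 0, 0, 0, 0, 0, 0, 0, 0, 0, 0, 0, 0.7, 0, 0, 0, 0, 0, 1.7, 0, 0, 0, 0, -0.5, 2.6, 0, 0, 0.15, -0.1, -1.5, 2.6, 0, 0, 0.33, -0.2, -2.6, 2.6, 0, 0, 0.5, -0.3, -3.7, 2.6, 0, 0, 0.68],
  "grip": 45
}}

```text
time_s: 6.08
eef_pos: [0.4571, 0.1391, 0.2115]
eef_rot: [0.0, 0.988, 0.153, 0.0]
wrist_force: [0.4, 0.4, -0.0]
opening: 0.525
grasp_force: 0.0
```

>>> {"op": "move_arm", "data": {
  "plan": [-0.1, -1.1, 0, 0, 0, 0.18, -0.2, -2.2, 0, 0, 0, 0.36, -0.25, -3.3, 0, 0, 0, 0.54, -0.3, -4.4, 0, 0, 0, 0.72, -0.35, -5.5, 0, 0, 0, 0.9, -0.4, -6.6, 0, 0, 0, 1.08, -0.4, -7.5, 0, 0, 0, 1.25],
  "grip": 85
}}

```text
time_s: 6.95
eef_pos: [0.4373, -0.2337, 0.2115]
eef_rot: [0.0, 0.747, 0.664, 0.0]
wrist_force: [1.1, 1.2, 0.0]
opening: 0.997
grasp_force: 0.0
```

```bash
python3 - <<'E'
from h import *
t=shot('top');s=shot('scene','s2.png');o=ctrl.get_obs();print(o['time_s'],o['eef_pos'],o['eef_rot'],o['q'])
im=cv2.cvtColor(t['pixels'],cv2.COLOR_RGB2HSV).astype(int)[198:214,136:151]
m=(im[...,1]<70)&(im[...,2]>120); yy,xx=np.nonzero(m); p=onz(t,np.c_[xx+136,yy+198],.106)[:,:2]
w=p-p.mean(0);u=np.linalg.svd(w)[2][0]; print('ptr line',p.mean(0).round(4),np.arctan2(u[1],u[0]),len(p))
im=np.zeros((400,800,3),np.uint8)
im[:,:380]=cv2.resize(t['pixels'][145:240,85:180],(380,400),interpolation=2)
im[:210,390:800]=cv2.resize(t['pixels'][190:260,250:400],(410,210),interpolation=2)
cv2.imwrite('pics/k2.png',im[...,::-1])
E
```

```text
7.05 [ 0.43722895 -0.23691155  0.21161146] [ 1.06129043e-03  7.49284982e-01  6.62246543e-01 -6.37046699e-04] [-7.34728038e-01  2.32612856e-02  1.82035947e+00 -1.56246355e-03
  1.29600572e+00 -6.11136673e-01]
ptr line [0.463  0.3279] 3.1334115472732855 28
```

View pics/k2.png

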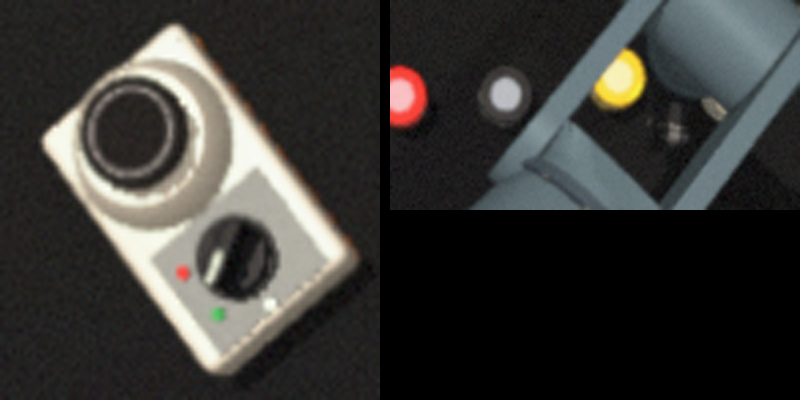

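The knob's pointer line (about (215,265) in the left crop) now points to the green dot (218,315). Yellow (620,78) and black (505,92) look unmoved in the right crop.

>>> {"op": "move_arm", "data": {
  "plan": [0, -0.9, 0, 0, 0, 0.11, -0.07, -1.86, 0, 0, 0, 0.11, -0.07, -1.86, -0.9, 0, 0, 0.11, -0.07, -1.86, -1.0, 0, 0, 0.11]
}}

```text
time_s: 7.55
eef_pos: [0.4323, -0.3225, 0.1581]
eef_rot: [-0.004, 0.712, 0.702, 0.0]
wrist_force: [-0.8, 0.7, -0.1]
opening: 0.996
grasp_force: 0.0
```

```bash
cat >> h.py <<'E'
CAP=dict(red=lambda h,S,v:((h<6)|(h>172))&(S>120)&(v>110),yel=lambda h,S,v:(h>18)&(h<33)&(S>110)&(v>110),
 wht=lambda h,S,v:(S<40)&(v>190),blk=lambda h,S,v:v>90)
def jars():
    t=shot('top');s=shot('scene');o=ctrl.get_obs()
    print(round(o['time_s'],2),o['eef_pos'].round(4),o['eef_rot'].round(3),o['wrist_force'].round(1),round(float(o['opening']),3))
    for n,bt,bs in(('wht',(360,205,392,240),(172,248,204,285)),('yel',(305,195,360,245),(205,225,252,275)),('blk',(278,207,306,236),(243,218,270,248)),('red',(230,200,275,240),(262,196,305,240))):
        print(n,'T',[b[:2] for b in blobs(t,CAP[n],bt,30)[:2]],'S',[b[:2] for b in blobs(s,CAP[n],bs,8)[:3]])
    return t,s
E
python3 -c "
from h import *
jars()"
```

```text
7.65 [ 0.4339 -0.3235  0.1609] [-0.001  0.712  0.703  0.   ] [ 0.7 -0.2  0.1] 0.994
wht T [(np.int32(151), [373.31, 220.5])] S [(np.int32(146), [188.32, 258.43])]
yel T [(np.int32(249), [332.53, 215.52])] S [(np.int32(216), [226.52, 245.18]), (np.int32(25), [228.08, 261.0])]
blk T [(np.int32(118), [291.75, 220.95])] S [(np.int32(115), [256.17, 236.73]), (np.int32(64), [255.67, 224.39]), (np.int32(23), [256.87, 244.22])]
red T [(np.int32(234), [252.99, 221.85])] S [(np.int32(161), [283.52, 212.78]), (np.int32(10), [284.5, 227.8])]
```

>>> {"op": "move_arm", "data": {
  "plan": [0, -0.13, -0.8, 0, 0, 0, 0, -0.13, -1.7, 0, 0, 0, 0, -0.13, -2.5, 0, 0, 0, 0, -0.13, -2.88, 0, 0, 0, 0, -0.13, -2.88, 0, 0, 0, 0, -0.13, -2.88, 0, 0, 0]
}}

```text
time_s: 8.4
eef_pos: [0.4354, -0.3324, 0.0194]
eef_rot: [0.002, 0.712, 0.703, -0.0]
wrist_force: [-0.5, 0.6, 0.6]
opening: 0.996
grasp_force: 0.0
```

>>> {"op": "move_arm", "data": {
  "plan": [0, 0, 0, 0, 0, 0, 0, 0, 0, 0, 0, 0, 0, 0, 0, 0, 0, 0, 0, 0, 0, 0, 0, 0],
  "grip": 45
}}

```text
time_s: 8.9
eef_pos: [0.4348, -0.3321, 0.0189]
eef_rot: [0.001, 0.712, 0.703, -0.0]
wrist_force: [-0.6, 1.2, 8.2]
opening: 0.619
grasp_force: 62.6
```

```bash
python3 -c "
from h import *
o=ctrl.get_obs();print(o['eef_pos'],o['eef_rot'],o['wrist_force'],o['opening'],o['grasp_force'])"
```

```text
[ 0.43479457 -0.33214933  0.01889859] [ 1.05717781e-03  7.11608067e-01  7.02575841e-01 -1.71604126e-04] [-0.56126314  1.19506165  8.15368499] 0.6189202457737423 62.596916779875755
```

>>> {"op": "move_arm", "data": {
  "plan": [0, 0, 0.8, 0, 0, 0, 0, 0, 1.8, 0, 0, 0, 0.1, 0.4, 2.9, 0, 0, 0, 0.3, 1.4, 3.9, 0, 0, 0, 0.5, 2.6, 4.0, 0, 0, 0, 0.7, 3.8, 4.0, 0, 0, 0, 0.9, 5.0, 4.0, 0, 0, 0, 1.1, 6.2, 4.0, 0, 0, 0, 1.3, 7.4, 4.0, 0, 0, 0, 1.5, 8.6, 4.0, 0, 0, 0]
}}

```text
time_s: 10.15
eef_pos: [0.509, 0.1008, 0.2177]
eef_rot: [0.0, 0.712, 0.703, 0.0]
wrist_force: [0.7, -0.6, -1.4]
opening: 0.619
grasp_force: 63.6
```

>>> {"op": "move_arm", "data": {
  "plan": [0.15, 1.15, 0, 0, 0, 0, 0.3, 2.3, 0, 0, 0, 0, 0.45, 3.45, 0, 0, 0, 0, 0.6, 4.6, 0, 0, 0, 0, 0.77, 5.7, 0, 0, 0, 0, 0.77, 5.75, 0, 0, 0, 0, 0.77, 5.75, -0.4, 0, 0, 0, 0.77, 5.75, -0.8, 0, 0, 0, 0.77, 5.75, -1, 0, 0, 0, 0.77, 5.75, -1, 0, 0, 0]
}}

```text
time_s: 11.4
eef_pos: [0.5471, 0.385, 0.1657]
eef_rot: [-0.0, 0.712, 0.702, -0.001]
wrist_force: [0.6, 0.6, -0.5]
opening: 0.616
grasp_force: 63.8
```

```bash
python3 - <<'E'
from h import *
t=shot('top');s=shot('scene');o=ctrl.get_obs();print(o['eef_pos'],o['eef_rot'],o['wrist_force'],o['opening'])
im=np.zeros((400,800,3),np.uint8)
im[:,:380]=cv2.resize(t['pixels'][145:240,85:180],(380,400),interpolation=2)
im[:,390:800]=cv2.resize(s['pixels'][120:215,325:420],(410,400),interpolation=2)
cv2.imwrite('pics/w1.png',im[...,::-1])
E
```

```text
[0.54811499 0.38590152 0.16777368] [9.42674466e-05 7.11879216e-01 7.02301846e-01 3.01441073e-04] [ 0.54389884  0.43404247 -2.05972421] 0.6189354821437135
```

View pics/w1.png

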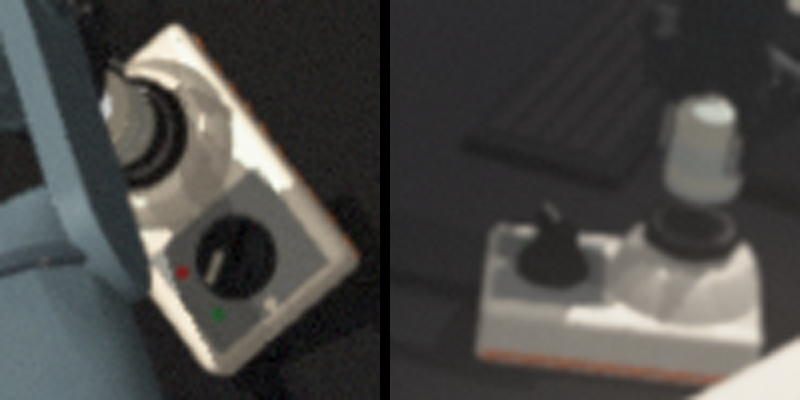

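The right crop shows the white jar (705,150) held upright above the head (690,220), centred over it.

>>> {"op": "move_arm", "data": {
  "plan": [0, 0.02, -0.4, 0, 0, 0, 0, 0.02, -0.7, 0, 0, 0, 0, 0.02, -0.8, 0, 0, 0, 0, 0.02, -0.85, 0, 0, 0, 0, 0.02, -0.9, 0, 0, 0, 0, 0.02, -0.94, 0, 0, 0, 0, 0.02, -0.96, 0, 0, 0, 0, 0.02, -0.96, 0, 0, 0]
}}

```text
time_s: 12.5
eef_pos: [0.5473, 0.3873, 0.1237]
eef_rot: [0.0, 0.711, 0.703, -0.0]
wrist_force: [-13.0, -7.1, 24.9]
opening: 0.624
grasp_force: 66.1
```

>>> {"op": "move_arm", "data": {
  "plan": [0, 0, -0.02, 0, 0, 0, 0, 0, -0.02, 0, 0, 0, 0, 0, -0.02, 0, 0, 0, 0, 0, -0.02, 0, 0, 0, 0, 0, -0.02, 0, 0, 0, 0, 0, -0.02, 0, 0, 0, 0, 0, -0.02, 0, 0, 0, 0, 0, -0.02, 0, 0, 0, 0, 0, -0.02, 0, 0, 0, 0, 0, -0.02, 0, 0, 0]
}}

```text
time_s: 13.75
eef_pos: [0.5474, 0.3873, 0.1237]
eef_rot: [0.0, 0.711, 0.703, -0.0]
wrist_force: [-14.5, -8.8, 29.9]
opening: 0.619
grasp_force: 66.6
```

```bash
python3 - <<'E'
from h import *
s=shot('scene');o=ctrl.get_obs();print(o['time_s'],o['eef_pos'],o['eef_rot'],o['wrist_force'],o['torque'])
im=cv2.resize(s['pixels'][120:215,325:420],(500,500),interpolation=2)
cv2.imwrite('pics/w2.png',im[...,::-1])
E
```

```text
13.8 [0.54735546 0.38730736 0.12368421] [ 2.14792699e-04  7.11407510e-01  7.02779692e-01 -1.08973157e-04] [-15.53932323  -9.36016935  29.67595711] [-1.37090986  2.66241245 -0.02406286]
```

View pics/w2.png

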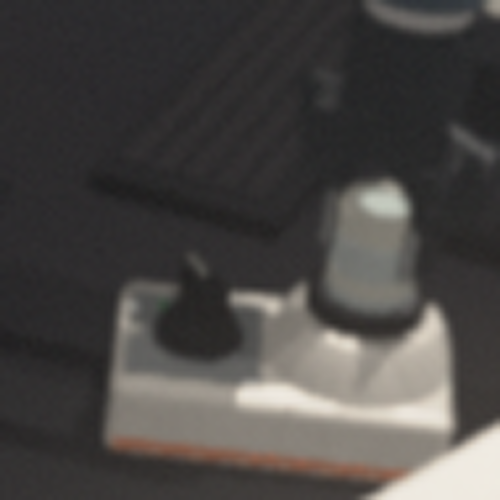

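The picture shows the head (370,310) fully down under the upright white jar, and the knob is still at touch. It was held for more than 1.2 s.

>>> {"op": "move_arm", "data": {
  "plan": [0, 0, 0.6, 0, 0, 0, 0, 0, 1.5, 0, 0, 0, 0.2, -0.8, 1.5, 0, 0, 0, 0.4, -1.8, 1.5, 0, 0, 0, 0.7, -2.8, 1.5, 0, 0, 0, 0.9, -3.8, 1.5, 0, 0, 0, 1.2, -4.9, 1.5, 0, 0, 0, 1.5, -6.0, 1.3, 0, 0, 0, 1.82, -7.0, 0.5, 0, 0, 0, 1.82, -7.0, 0.0, 0, 0, 0]
}}

```text
time_s: 15.05
eef_pos: [0.639, 0.0332, 0.1167]
eef_rot: [0.0, 0.713, 0.701, -0.001]
wrist_force: [0.1, 0.5, -2.5]
opening: 0.62
grasp_force: 63.8
```

```bash
python3 - <<'E'
from h import *
t=shot('top');s=shot('scene');o=ctrl.get_obs();print(o['time_s'],o['eef_pos'],o['eef_rot'],o['wrist_force'])
im=np.zeros((400,800,3),np.uint8)
im[:,:390]=cv2.resize(t['pixels'][110:190,200:280],(390,400),interpolation=2)
im[:,400:800]=cv2.resize(s['pixels'][180:280,260:360],(400,400),interpolation=2)
cv2.imwrite('pics/w3.png',im[...,::-1])
E
```

```text
15.15 [0.63576522 0.03625643 0.11391005] [-0.00321343  0.71240071  0.70176116 -0.00248668] [ 0.09165868  0.43888658 -1.76539138]
```

View pics/w3.png

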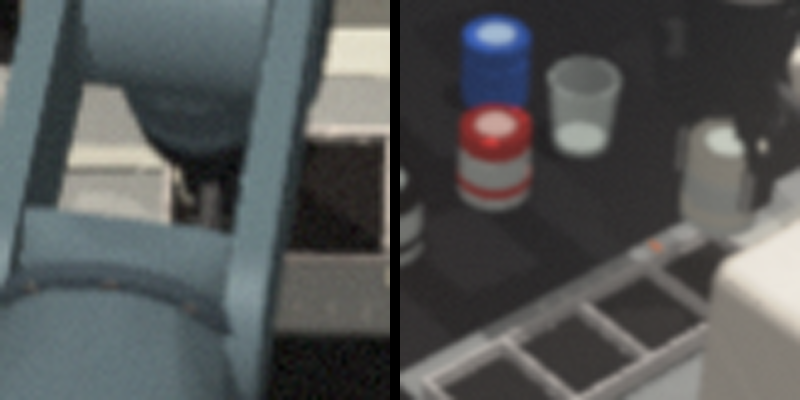

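The jar (718,175 in the right crop) hangs above the far well, which the cabinet partly hides.

>>> {"op": "move_arm", "data": {
  "plan": [0, 0, -0.3, 0, 0, 0, 0, 0, -0.6, 0, 0, 0, 0, 0, -0.8, 0, 0, 0, 0, 0, -0.8, 0, 0, 0, 0, 0, -0.8, 0, 0, 0]
}}

```text
time_s: 15.78
eef_pos: [0.6391, 0.0374, 0.0789]
eef_rot: [0.0, 0.712, 0.703, 0.0]
wrist_force: [0.4, 0.3, -0.7]
opening: 0.623
grasp_force: 63.7
```

>>> {"op": "move_arm", "data": {
  "plan": [0, 0, -0.2, 0, 0, 0, 0, 0, -0.34, 0, 0, 0, 0, 0, -0.4, 0, 0, 0, 0, 0, -0.44, 0, 0, 0, 0, 0, -0.44, 0, 0, 0]
}}

```text
time_s: 16.4
eef_pos: [0.6387, 0.0372, 0.0563]
eef_rot: [-0.0, 0.712, 0.703, -0.0]
wrist_force: [-0.6, -0.1, -2.4]
opening: 0.623
grasp_force: 63.8
```

>>> {"op": "move_arm", "data": {
  "plan": [0, 0, -0.02, 0, 0, 0, 0, 0, -0.04, 0, 0, 0, 0, 0, -0.04, 0, 0, 0]
}}

```text
time_s: 16.77
eef_pos: [0.6389, 0.0372, 0.0549]
eef_rot: [0.0, 0.712, 0.703, 0.0]
wrist_force: [-1.6, -0.2, 2.1]
opening: 0.618
grasp_force: 64.0
```

>>> {"op": "move_arm", "data": {
  "plan": [0, 0, 0, 0, 0, 0, 0, 0, 0, 0, 0, 0, 0, 0, 0, 0, 0, 0, 0, 0, 0.4, 0, 0, 0, 0, 0, 1.2, 0, 0, 0, 0, 0, 2.1, 0, 0, 0, -0.7, -0.9, 2.1, 0, 0, 0, -1.5, -1.9, 2.1, 0, 0, 0, -2.4, -2.9, 2.1, 0, 0, 0, -3.2, -3.9, 2.1, 0, 0, 0],
  "grip": 85
}}

```text
time_s: 18.02
eef_pos: [0.4827, -0.1531, 0.1611]
eef_rot: [0.001, 0.711, 0.703, 0.0]
wrist_force: [1.5, -0.3, 0.4]
opening: 0.998
grasp_force: 0.0
```

```bash
python3 - <<'E'
from h import *
t,s=jars()
cv2.imwrite('pics/y0.png',np.hstack([t['pixels'][100:280,180:400],s['pixels'][180:360,150:370]])[...,::-1])
E
```

```text
18.12 [ 0.481  -0.1559  0.1609] [ 0.001  0.714  0.701 -0.001] [-0.1  1.3 -0.1] 0.997
wht T [] S []
yel T [(np.int32(48), [347.81, 208.79])] S [(np.int32(214), [225.8, 254.57]), (np.int32(32), [227.03, 270.34])]
blk T [(np.int32(478), [289.56, 224.77])] S [(np.int32(115), [256.01, 236.73]), (np.int32(62), [255.68, 224.27]), (np.int32(24), [257.04, 244.17])]
red T [(np.int32(217), [252.57, 221.67])] S [(np.int32(151), [283.79, 212.72]), (np.int32(10), [284.5, 227.8])]
```

View pics/y0.png

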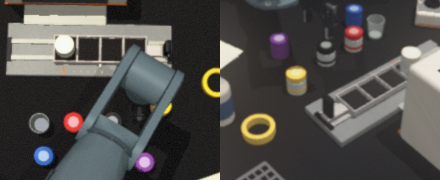

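White stands in the far well (64,47 in the composite). Yellow has been knocked: its scene pixel moved from (226.5,245.1) to (225.8,254.6), so I'll re-measure it from there.

```bash
python3 - <<'E'
from h import *
s=shot('scene')
a=onz(s,[[226.54,245.15],[225.8,254.57]],.055);print(a, a[1]-a[0])
a=onz(s,[[228.08,261.0],[227.03,270.34]],.01);print(a, a[1]-a[0])
E
```

```text
[[ 0.44465104 -0.21112261  0.055     ]
 [ 0.47577227 -0.23561106  0.055     ]] [ 0.03112123 -0.02448845  0.        ]
[[ 0.45879027 -0.21836634  0.01      ]
 [ 0.48815005 -0.24282054  0.01      ]] [ 0.02935978 -0.0244542   0.        ]
```

>>> {"op": "move_arm", "data": {
  "plan": [-0.2, 1.0, 0, 0, 0, 0, -0.5, 2.1, 0, 0, 0, 0, -0.7, 3.2, 0, 0, 0, 0]
}}

```text
time_s: 18.55
eef_pos: [0.4488, 0.0106, 0.1605]
eef_rot: [0.001, 0.712, 0.703, 0.001]
wrist_force: [1.1, -0.3, 0.3]
opening: 1.001
grasp_force: 0.0
```

```bash
python3 - <<'E'
from h import *
t,s=jars()
b=blobs(t,CAP['yel'],(305,170,370,245),30);print(b)
for x in b: print(onz(t,[x[1]],.06))
E
```

```text
18.65 [0.4477 0.0136 0.1601] [-0.     0.709  0.705  0.001] [ 0.7 -0.3  1.1] 0.996
wht T [] S []
yel T [(np.int32(251), [341.01, 205.06])] S [(np.int32(231), [225.75, 253.98]), (np.int32(35), [227.6, 270.17])]
blk T [(np.int32(117), [291.81, 220.86])] S [(np.int32(116), [255.93, 236.72]), (np.int32(64), [255.67, 224.39]), (np.int32(23), [256.87, 244.22])]
red T [] S [(np.int32(146), [283.82, 213.0]), (np.int32(10), [284.5, 227.8])]
[(np.int32(251), [341.01, 205.06], [330, 195, 22, 21])]
[[ 0.47375047 -0.23171617  0.06      ]]
```

>>> {"op": "move_arm", "data": {
  "plan": [0.1, -1.1, 0, 0, 0, 0, 0.2, -2.2, 0, 0, 0, 0, 0.3, -3.3, 0, 0, 0, 0, 0.4, -4.3, 0, 0, 0, 0, 0.53, -4.9, 0, 0, 0, 0, 0.53, -4.9, -0.9, 0, 0, 0, 0.53, -4.9, -1.0, 0, 0, 0, 0.53, -4.9, -1.0, 0, 0, 0, 0.53, -4.9, -1.0, 0, 0, 0]
}}

```text
time_s: 19.77
eef_pos: [0.4762, -0.2369, 0.1111]
eef_rot: [0.001, 0.711, 0.703, 0.0]
wrist_force: [-0.0, 0.3, -0.7]
opening: 0.997
grasp_force: 0.0
```

>>> {"op": "move_arm", "data": {
  "plan": [-0.04, 0.1, -0.3, 0, 0, 0, -0.04, 0.1, -1.0, 0, 0, 0, -0.04, 0.1, -1.6, 0, 0, 0, -0.04, 0.1, -1.84, 0, 0, 0, -0.04, 0.1, -1.84, 0, 0, 0]
}}

```text
time_s: 20.4
eef_pos: [0.4727, -0.2311, 0.0168]
eef_rot: [-0.001, 0.712, 0.703, -0.0]
wrist_force: [0.7, 1.2, 0.6]
opening: 0.996
grasp_force: 0.0
```

>>> {"op": "move_arm", "data": {
  "plan": [0, 0, 0, 0, 0, 0, 0, 0, 0, 0, 0, 0, 0, 0, 0, 0, 0, 0, 0, 0, 0, 0, 0, 0],
  "grip": 45
}}

```text
time_s: 20.9
eef_pos: [0.4741, -0.2325, 0.0189]
eef_rot: [0.001, 0.712, 0.703, 0.0]
wrist_force: [-0.6, 0.9, 6.1]
opening: 0.621
grasp_force: 63.0
```

>>> {"op": "move_arm", "data": {
  "plan": [0, 0, 0.8, 0, 0, 0, 0, 0, 1.8, 0, 0, 0, 0.1, 0.4, 2.9, 0, 0, 0, 0.2, 1.4, 3.9, 0, 0, 0, 0.35, 2.6, 4.0, 0, 0, 0, 0.5, 3.8, 4.0, 0, 0, 0, 0.6, 5.0, 4.0, 0, 0, 0, 0.75, 6.2, 4.0, 0, 0, 0, 0.9, 7.4, 4.0, 0, 0, 0, 1.0, 8.6, 4.0, 0, 0, 0]
}}

```text
time_s: 22.15
eef_pos: [0.523, 0.2003, 0.2177]
eef_rot: [0.0, 0.712, 0.703, 0.0]
wrist_force: [1.0, -0.2, -1.1]
opening: 0.624
grasp_force: 63.6
```

>>> {"op": "move_arm", "data": {
  "plan": [0.1, 1.15, 0, 0, 0, 0, 0.3, 2.3, 0, 0, 0, 0, 0.48, 3.4, 0, 0, 0, 0, 0.48, 3.78, 0, 0, 0, 0, 0.48, 3.78, -0.4, 0, 0, 0, 0.48, 3.78, -0.8, 0, 0, 0, 0.48, 3.78, -1, 0, 0, 0, 0.48, 3.78, -1, 0, 0, 0, 0.48, 3.78, -1, 0, 0, 0]
}}

```text
time_s: 23.28
eef_pos: [0.5477, 0.3869, 0.1681]
eef_rot: [0.0, 0.712, 0.702, 0.0]
wrist_force: [0.2, -0.3, -0.7]
opening: 0.62
grasp_force: 63.7
```

>>> {"op": "move_arm", "data": {
  "plan": [0, 0, -0.4, 0, 0, 0, 0, 0, -0.7, 0, 0, 0, 0, 0, -0.8, 0, 0, 0, 0, 0, -0.85, 0, 0, 0, 0, 0, -0.9, 0, 0, 0, 0, 0, -0.94, 0, 0, 0, 0, 0, -0.97, 0, 0, 0, 0, 0, -0.97, 0, 0, 0]
}}

```text
time_s: 24.28
eef_pos: [0.5468, 0.3873, 0.1238]
eef_rot: [0.0, 0.711, 0.703, -0.0]
wrist_force: [-14.2, -7.9, 27.5]
opening: 0.615
grasp_force: 66.3
```

>>> {"op": "move_arm", "data": {
  "plan": [0, 0, 0, 0, 0, 0, 0, 0, 0, 0, 0, 0, 0, 0, 0, 0, 0, 0, 0, 0, 0, 0, 0, 0, 0, 0, 0, 0, 0, 0, 0, 0, 0, 0, 0, 0, 0, 0, 0, 0, 0, 0, 0, 0, 0, 0, 0, 0, 0, 0, 0, 0, 0, 0, 0, 0, 0, 0, 0, 0]
}}

```text
time_s: 25.52
eef_pos: [0.5467, 0.3872, 0.1237]
eef_rot: [0.0, 0.711, 0.703, -0.0]
wrist_force: [-13.3, -9.2, 27.8]
opening: 0.618
grasp_force: 66.3
```

>>> {"op": "move_arm", "data": {
  "plan": [0, 0, 0.6, 0, 0, 0, 0, 0, 1.5, 0, 0, 0, 0.2, -0.8, 1.5, 0, 0, 0, 0.4, -1.8, 1.5, 0, 0, 0, 0.7, -3.0, 1.5, 0, 0, 0, 0.9, -4.2, 1.5, 0, 0, 0, 1.2, -5.4, 1.5, 0, 0, 0, 1.5, -6.6, 1.3, 0, 0, 0, 1.8, -7.7, 0.5, 0, 0, 0, 1.8, -8.3, 0.0, 0, 0, 0]
}}

```text
time_s: 26.78
eef_pos: [0.6373, -0.0302, 0.1175]
eef_rot: [-0.0, 0.712, 0.702, -0.0]
wrist_force: [-0.5, -0.4, -2.0]
opening: 0.619
grasp_force: 63.6
```

>>> {"op": "move_arm", "data": {
  "plan": [0, 0, 0, 0, 0, 0, 0, 0, -0.3, 0, 0, 0, 0, 0, -0.6, 0, 0, 0, 0, 0, -0.6, 0, 0, 0]
}}

```text
time_s: 27.28
eef_pos: [0.6358, -0.0262, 0.0871]
eef_rot: [-0.001, 0.711, 0.703, -0.001]
wrist_force: [-0.0, 0.2, -0.6]
opening: 0.622
grasp_force: 63.6
```

>>> {"op": "move_arm", "data": {
  "plan": [0.04, -0.04, 0, 0, 0, 0, 0.04, -0.04, -0.3, 0, 0, 0, 0.04, -0.04, -0.5, 0, 0, 0, 0.04, -0.04, -0.56, 0, 0, 0, 0.04, -0.04, -0.56, 0, 0, 0]
}}

```text
time_s: 27.9
eef_pos: [0.6388, -0.0297, 0.0603]
eef_rot: [-0.0, 0.712, 0.703, -0.0]
wrist_force: [0.1, 0.7, -1.7]
opening: 0.619
grasp_force: 63.5
```

>>> {"op": "move_arm", "data": {
  "plan": [0, 0.03, -0.05, 0, 0, 0, 0, 0.03, -0.1, 0, 0, 0, 0, 0.03, -0.11, 0, 0, 0, 0, 0.03, -0.11, 0, 0, 0]
}}

```text
time_s: 28.4
eef_pos: [0.6391, -0.0282, 0.0554]
eef_rot: [0.0, 0.712, 0.703, -0.0]
wrist_force: [0.4, 0.1, -1.1]
opening: 0.62
grasp_force: 63.6
```

>>> {"op": "move_arm", "data": {
  "plan": [0, 0, -0.01, 0, 0, 0, 0, 0, -0.01, 0, 0, 0, 0, 0, -0.01, 0, 0, 0, 0, 0, 0.4, 0, 0, 0, 0, 0, 1.2, 0, 0, 0, 0, 0, 2.1, 0, 0, 0, -1.0, -0.8, 2.1, 0, 0, 0, -2.0, -1.8, 2.1, 0, 0, 0, -2.8, -2.8, 2.1, 0, 0, 0],
  "grip": 85
}}

```text
time_s: 29.52
eef_pos: [0.5053, -0.1605, 0.1623]
eef_rot: [0.001, 0.711, 0.703, 0.0]
wrist_force: [0.7, -1.4, 0.1]
opening: 0.995
grasp_force: 0.0
```

```bash
python3 - <<'E'
from h import *
t,s=jars()
print(onz(t,[x[1] for x in blobs(t,CAP['red'],(230,200,275,240),30)],.06))
print('wells T',blobs(t,CAP['yel'],(230,130,330,165),20),blobs(t,CAP['wht'],(236,138,260,160),20), 'knob',blobs(t,lambda h,S,v:(S<70)&(v>120),(136,198,150,214),2))
E
```

```text
29.62 [ 0.5036 -0.1636  0.162 ] [ 0.001  0.713  0.701 -0.001] [-0.1  0.3 -0.3] 0.998
wht T [] S []
yel T [] S []
blk T [(np.int32(398), [292.94, 216.08]), (np.int32(247), [287.82, 230.14])] S [(np.int32(113), [255.99, 236.65]), (np.int32(62), [255.71, 224.27]), (np.int32(23), [256.87, 244.22])]
red T [(np.int32(215), [252.39, 221.69])] S [(np.int32(154), [283.74, 212.7]), (np.int32(10), [284.5, 227.8])]
[[0.42749692 0.01540644 0.06      ]]
wells T [(np.int32(238), [268.48, 144.55], [259, 135, 20, 20])] [(np.int32(245), [243.99, 144.82], [236, 138, 18, 16])] knob [(np.int32(26), [137.92, 208.31], [136, 204, 5, 10]), (np.int32(3), [136.33, 198.33], [136, 198, 2, 2])]
```

>>> {"op": "move_arm", "data": {
  "plan": [-0.4, 1.0, 0, 0, 0, 0, -0.9, 2.1, 0, 0, 0, 0, -1.4, 3.1, 0, 0, 0, 0, -1.53, 3.55, -0.6, 0, 0, 0, -1.53, 3.55, -1.0, 0, 0, 0, -1.53, 3.55, -1.0, 0, 0, 0, -1.53, 3.55, -1.0, 0, 0, 0]
}}

```text
time_s: 30.5
eef_pos: [0.4308, 0.0178, 0.1117]
eef_rot: [0.001, 0.712, 0.703, 0.001]
wrist_force: [0.1, -0.2, 1.3]
opening: 0.995
grasp_force: 0.0
```

>>> {"op": "move_arm", "data": {
  "plan": [-0.07, -0.08, -0.3, 0, 0, 0, -0.07, -0.08, -1.0, 0, 0, 0, -0.07, -0.08, -1.6, 0, 0, 0, -0.07, -0.08, -1.85, 0, 0, 0, -0.07, -0.08, -1.85, 0, 0, 0]
}}

```text
time_s: 31.12
eef_pos: [0.4256, 0.0138, 0.0173]
eef_rot: [-0.001, 0.712, 0.702, -0.001]
wrist_force: [-0.4, 0.1, 0.2]
opening: 0.996
grasp_force: 0.0
```

>>> {"op": "move_arm", "data": {
  "plan": [0, 0, 0, 0, 0, 0, 0, 0, 0, 0, 0, 0, 0, 0, 0, 0, 0, 0, 0, 0, 0, 0, 0, 0],
  "grip": 45
}}

```text
time_s: 31.62
eef_pos: [0.4274, 0.0137, 0.0192]
eef_rot: [0.001, 0.712, 0.703, 0.001]
wrist_force: [-1.6, -0.3, 5.6]
opening: 0.617
grasp_force: 62.4
```

>>> {"op": "move_arm", "data": {
  "plan": [0, 0, 0.8, 0, 0, 0, 0, 0, 1.9, 0, 0, 0, 0, 0, 3.0, 0, 0, 0, 0.3, 1.0, 4.0, 0, 0, 0, 0.6, 2.1, 4.0, 0, 0, 0, 0.9, 3.2, 4.0, 0, 0, 0, 1.2, 4.3, 4.0, 0, 0, 0, 1.6, 5.4, 4.0, 0, 0, 0, 2.0, 6.5, 4.0, 0, 0, 0, 2.4, 7.46, 4.0, 0, 0, 0]
}}

```text
time_s: 32.88
eef_pos: [0.5464, 0.3893, 0.2184]
eef_rot: [0.0, 0.711, 0.703, 0.0]
wrist_force: [1.5, -1.2, -1.0]
opening: 0.618
grasp_force: 63.5
```

>>> {"op": "move_arm", "data": {
  "plan": [0, 0, 0, 0, 0, 0, 0, 0, -0.4, 0, 0, 0, 0, 0, -0.8, 0, 0, 0, 0, 0, -1, 0, 0, 0, 0, 0, -1, 0, 0, 0, 0, 0, -1, 0, 0, 0]
}}

```text
time_s: 33.62
eef_pos: [0.5467, 0.3868, 0.1686]
eef_rot: [0.0, 0.712, 0.702, 0.001]
wrist_force: [-0.5, 0.2, -1.9]
opening: 0.618
grasp_force: 63.6
```

>>> {"op": "move_arm", "data": {
  "plan": [0, 0, -0.4, 0, 0, 0, 0, 0, -0.7, 0, 0, 0, 0, 0, -0.8, 0, 0, 0, 0, 0, -0.85, 0, 0, 0, 0, 0, -0.9, 0, 0, 0, 0, 0, -0.94, 0, 0, 0, 0, 0, -0.98, 0, 0, 0, 0, 0, -0.98, 0, 0, 0]
}}

```text
time_s: 34.62
eef_pos: [0.5458, 0.3869, 0.124]
eef_rot: [0.0, 0.711, 0.703, -0.0]
wrist_force: [-14.4, -9.3, 30.6]
opening: 0.621
grasp_force: 66.4
```

>>> {"op": "move_arm", "data": {
  "plan": [0, 0, 0, 0, 0, 0, 0, 0, 0, 0, 0, 0, 0, 0, 0, 0, 0, 0, 0, 0, 0, 0, 0, 0, 0, 0, 0, 0, 0, 0, 0, 0, 0, 0, 0, 0, 0, 0, 0, 0, 0, 0, 0, 0, 0, 0, 0, 0, 0, 0, 0, 0, 0, 0, 0, 0, 0, 0, 0, 0]
}}

```text
time_s: 35.88
eef_pos: [0.5459, 0.3869, 0.1241]
eef_rot: [0.0, 0.711, 0.703, -0.0]
wrist_force: [-14.9, -8.3, 29.9]
opening: 0.622
grasp_force: 66.4
```

>>> {"op": "move_arm", "data": {
  "plan": [0, 0, 0.6, 0, 0, 0, 0, 0, 1.5, 0, 0, 0, 0.2, -1.0, 1.7, 0, 0, 0, 0.4, -2.1, 1.7, 0, 0, 0, 0.7, -3.3, 1.7, 0, 0, 0, 0.9, -4.5, 1.7, 0, 0, 0, 1.2, -5.7, 1.7, 0, 0, 0, 1.4, -6.9, 1.7, 0, 0, 0, 1.6, -8.1, 1.7, 0, 0, 0, 1.78, -9.2, 1.2, 0, 0, 0]
}}

```text
time_s: 37.12
eef_pos: [0.6369, -0.0756, 0.1807]
eef_rot: [0.002, 0.712, 0.702, 0.001]
wrist_force: [0.9, 0.4, -1.6]
opening: 0.62
grasp_force: 63.5
```

>>> {"op": "move_arm", "data": {
  "plan": [0, -0.42, 0, 0, 0, 0, 0, -0.42, -0.6, 0, 0, 0, 0, -0.42, -1.3, 0, 0, 0, 0, -0.42, -1.8, 0, 0, 0, 0, -0.42, -1.8, 0, 0, 0]
}}

```text
time_s: 37.75
eef_pos: [0.6333, -0.0926, 0.0865]
eef_rot: [-0.003, 0.711, 0.703, -0.001]
wrist_force: [0.3, 0.2, -0.3]
opening: 0.618
grasp_force: 63.4
```

Settle and lower, as before.

>>> {"op": "move_arm", "data": {
  "plan": [0, -0.02, 0, 0, 0, 0, 0, -0.02, -0.3, 0, 0, 0, 0, -0.02, -0.5, 0, 0, 0, 0, -0.02, -0.5, 0, 0, 0, 0, -0.02, -0.5, 0, 0, 0]
}}

```text
time_s: 38.38
eef_pos: [0.6353, -0.0951, 0.0639]
eef_rot: [0.0, 0.712, 0.703, 0.0]
wrist_force: [-0.5, 0.2, -1.5]
opening: 0.619
grasp_force: 63.4
```

>>> {"op": "move_arm", "data": {
  "plan": [0.03, 0.03, -0.1, 0, 0, 0, 0.03, 0.03, -0.16, 0, 0, 0, 0.03, 0.03, -0.17, 0, 0, 0, 0.03, 0.03, -0.17, 0, 0, 0]
}}

```text
time_s: 38.88
eef_pos: [0.6367, -0.0935, 0.0553]
eef_rot: [-0.0, 0.712, 0.703, -0.0]
wrist_force: [-0.6, -0.3, -1.3]
opening: 0.62
grasp_force: 63.5
```

>>> {"op": "move_arm", "data": {
  "plan": [0, 0, 0, 0, 0, 0, 0, 0, 0, 0, 0, 0, 0, 0, 0, 0, 0, 0, 0, 0, 0.4, 0, 0, 0, 0, 0, 1.2, 0, 0, 0, 0, 0, 2.1, 0, 0, 0, -1.0, 0.8, 2.1, 0, 0, 0, -2.0, 1.8, 2.1, 0, 0, 0, -2.8, 2.8, 2.1, 0, 0, 0],
  "grip": 85
}}

```text
time_s: 40.0
eef_pos: [0.5029, 0.0387, 0.162]
eef_rot: [0.001, 0.712, 0.702, 0.001]
wrist_force: [0.9, 0.4, -0.1]
opening: 0.996
grasp_force: 0.0
```

```bash
python3 - <<'E'
from h import *
t,s=jars()
for x in blobs(t,lambda h,S,v:(v>130)&(S<90),(270,200,315,245),20): print(x, onz(t,[x[1]],.06))
cv2.imwrite('pics/b0.png',np.hstack([t['pixels'][100:280,180:400],s['pixels'][180:360,150:370]])[...,::-1])
E
```

```text
40.1 [0.4998 0.0418 0.161 ] [-0.001  0.71   0.704 -0.   ] [ 0.3 -0.3  0.3] 0.996
wht T [] S []
yel T [] S []
blk T [(np.int32(103), [291.83, 221.09])] S [(np.int32(109), [255.88, 236.85]), (np.int32(59), [255.47, 224.32]), (np.int32(22), [256.68, 244.18])]
red T [] S []
(np.int32(86), [292.0, 220.83], [287, 216, 11, 10]) [[ 0.42980858 -0.09451826  0.06      ]]
```

View pics/b0.png

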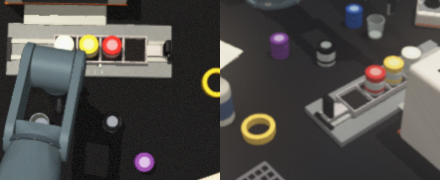

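White (64,44), yellow (89,44) and red (112,44) stand in their wells, and the last well is free. Black is unmoved at (112,123).

>>> {"op": "move_arm", "data": {
  "plan": [-0.5, -0.9, 0, 0, 0, 0, -1.0, -1.9, 0, 0, 0, 0, -1.43, -2.7, -0.2, 0, 0, 0, -1.43, -2.7, -1.0, 0, 0, 0, -1.43, -2.7, -1.0, 0, 0, 0, -1.43, -2.7, -1.0, 0, 0, 0]
}}

```text
time_s: 40.85
eef_pos: [0.4334, -0.0975, 0.1119]
eef_rot: [0.001, 0.711, 0.703, 0.0]
wrist_force: [0.2, -0.3, -0.5]
opening: 0.993
grasp_force: 0.0
```

>>> {"op": "move_arm", "data": {
  "plan": [-0.08, 0.07, -0.3, 0, 0, 0, -0.08, 0.07, -1.0, 0, 0, 0, -0.08, 0.07, -1.6, 0, 0, 0, -0.08, 0.07, -1.85, 0, 0, 0, -0.08, 0.07, -1.85, 0, 0, 0]
}}

```text
time_s: 41.48
eef_pos: [0.428, -0.0931, 0.0174]
eef_rot: [-0.001, 0.711, 0.703, -0.0]
wrist_force: [-0.5, -1.2, 0.1]
opening: 0.99
grasp_force: 0.0
```

>>> {"op": "move_arm", "data": {
  "plan": [0, 0, 0, 0, 0, 0, 0, 0, 0, 0, 0, 0, 0, 0, 0, 0, 0, 0, 0, 0, 0, 0, 0, 0],
  "grip": 45
}}

```text
time_s: 41.98
eef_pos: [0.4294, -0.0942, 0.0192]
eef_rot: [0.001, 0.712, 0.703, 0.0]
wrist_force: [-1.3, -0.4, 6.1]
opening: 0.62
grasp_force: 62.4
```

>>> {"op": "move_arm", "data": {
  "plan": [0, 0, 0.8, 0, 0, 0, 0, 0, 1.9, 0, 0, 0, 0, 0.1, 3.0, 0, 0, 0, 0.2, 1.2, 4.0, 0, 0, 0, 0.5, 2.4, 4.0, 0, 0, 0, 0.8, 3.6, 4.0, 0, 0, 0, 1.1, 4.8, 4.0, 0, 0, 0, 1.4, 6.0, 4.0, 0, 0, 0, 1.7, 7.2, 4.0, 0, 0, 0, 2.0, 8.4, 4.0, 0, 0, 0]
}}

```text
time_s: 43.22
eef_pos: [0.5271, 0.3228, 0.2185]
eef_rot: [0.0, 0.712, 0.703, 0.0]
wrist_force: [0.7, -0.6, -1.3]
opening: 0.617
grasp_force: 63.6
```

>>> {"op": "move_arm", "data": {
  "plan": [0.38, 1.22, 0, 0, 0, 0, 0.38, 1.22, 0, 0, 0, 0, 0.38, 1.22, -0.4, 0, 0, 0, 0.38, 1.22, -0.8, 0, 0, 0, 0.38, 1.22, -1, 0, 0, 0, 0.38, 1.22, -1, 0, 0, 0, 0.38, 1.22, -1, 0, 0, 0]
}}

```text
time_s: 44.1
eef_pos: [0.5465, 0.3815, 0.1687]
eef_rot: [0.0, 0.712, 0.702, 0.001]
wrist_force: [0.1, 0.2, -0.9]
opening: 0.616
grasp_force: 63.8
```

>>> {"op": "move_arm", "data": {
  "plan": [0.02, 0.11, -0.3, 0, 0, 0, 0.02, 0.11, -0.5, 0, 0, 0, 0.02, 0.11, -0.7, 0, 0, 0, 0.02, 0.11, -0.8, 0, 0, 0, 0.02, 0.11, -0.85, 0, 0, 0, 0.02, 0.11, -0.9, 0, 0, 0, 0.02, 0.11, -0.94, 0, 0, 0, 0.02, 0.11, -0.98, 0, 0, 0, 0.02, 0.11, -0.98, 0, 0, 0]
}}

```text
time_s: 45.22
eef_pos: [0.5467, 0.3874, 0.1241]
eef_rot: [0.0, 0.711, 0.703, 0.0]
wrist_force: [-14.3, -8.2, 28.2]
opening: 0.624
grasp_force: 66.6
```

>>> {"op": "move_arm", "data": {
  "plan": [0, 0, 0, 0, 0, 0, 0, 0, 0, 0, 0, 0, 0, 0, 0, 0, 0, 0, 0, 0, 0, 0, 0, 0, 0, 0, 0, 0, 0, 0, 0, 0, 0, 0, 0, 0, 0, 0, 0, 0, 0, 0, 0, 0, 0, 0, 0, 0, 0, 0, 0, 0, 0, 0, 0, 0, 0, 0, 0, 0]
}}

```text
time_s: 46.48
eef_pos: [0.5467, 0.3874, 0.1241]
eef_rot: [0.0, 0.711, 0.703, 0.0]
wrist_force: [-14.7, -7.9, 28.7]
opening: 0.615
grasp_force: 66.6
```

>>> {"op": "move_arm", "data": {
  "plan": [0, 0, 0.6, 0, 0, 0, 0, 0, 1.6, 0, 0, 0, 0.1, -1.0, 2.1, 0, 0, 0, 0.3, -2.2, 2.1, 0, 0, 0, 0.5, -3.4, 2.1, 0, 0, 0, 0.7, -4.6, 2.1, 0, 0, 0, 0.9, -5.8, 2.1, 0, 0, 0, 1.1, -7.0, 2.1, 0, 0, 0, 1.4, -8.2, 2.1, 0, 0, 0, 1.7, -9.4, 2.1, 0, 0, 0]
}}

```text
time_s: 47.72
eef_pos: [0.6322, -0.0849, 0.2239]
eef_rot: [0.0, 0.712, 0.703, 0.0]
wrist_force: [0.6, 0.9, -0.6]
opening: 0.617
grasp_force: 63.8
```

>>> {"op": "move_arm", "data": {
  "plan": [0.08, -1.1, 0, 0, 0, 0, 0.08, -1.54, -0.4, 0, 0, 0, 0.08, -1.54, -1.2, 0, 0, 0, 0.08, -1.54, -2.0, 0, 0, 0, 0.08, -1.54, -2.7, 0, 0, 0, 0.08, -1.54, -2.7, 0, 0, 0, 0.08, -1.54, -2.7, 0, 0, 0]
}}

```text
time_s: 48.6
eef_pos: [0.6366, -0.1597, 0.0899]
eef_rot: [0.001, 0.711, 0.703, 0.0]
wrist_force: [0.8, 0.0, -0.9]
opening: 0.614
grasp_force: 63.8
```

>>> {"op": "move_arm", "data": {
  "plan": [0, 0, -0.3, 0, 0, 0, 0, 0, -0.5, 0, 0, 0, 0, 0, -0.52, 0, 0, 0, 0, 0, -0.52, 0, 0, 0]
}}

```text
time_s: 49.1
eef_pos: [0.636, -0.1598, 0.0629]
eef_rot: [-0.0, 0.712, 0.703, 0.0]
wrist_force: [-0.8, 0.2, -2.1]
opening: 0.62
grasp_force: 63.8
```

>>> {"op": "move_arm", "data": {
  "plan": [0, 0, -0.1, 0, 0, 0, 0, 0, -0.15, 0, 0, 0, 0, 0, -0.15, 0, 0, 0, 0, 0, -0.15, 0, 0, 0]
}}

```text
time_s: 49.6
eef_pos: [0.636, -0.1598, 0.0553]
eef_rot: [0.0, 0.712, 0.703, 0.0]
wrist_force: [0.1, 0.7, -1.8]
opening: 0.619
grasp_force: 63.9
```

>>> {"op": "move_arm", "data": {
  "plan": [0, 0, 0, 0, 0, 0, 0, 0, 0, 0, 0, 0, 0, 0, 0, 0, 0, 0, 0, 0, 0.4, 0, 0, 0, 0, 0, 1.2, 0, 0, 0, 0, 0, 2.2, 0, 0, 0, -0.6, -0.6, 2.6, 0, 0, -0.18, -1.4, -1.4, 2.6, 0, 0, -0.36, -2.2, -2.0, 2.6, 0, 0, -0.54, -3.0, -2.6, 2.6, 0, 0, -0.72],
  "grip": 85
}}

```text
time_s: 50.85
eef_pos: [0.485, -0.291, 0.1873]
eef_rot: [0.001, 0.915, 0.404, 0.0]
wrist_force: [0.7, -0.8, 0.3]
opening: 0.999
grasp_force: 0.0
```

>>> {"op": "move_arm", "data": {
  "plan": [0, -0.6, 0, 0, 0, -0.18, 0, -1.2, 0, 0, 0, -0.36, 0, -1.8, 0, 0, 0, -0.54, 0, -2.2, 0, 0, 0, -0.72, 0, -2.2, 0, 0, 0, -0.83],
  "grip": 45
}}

```text
time_s: 51.48
eef_pos: [0.4859, -0.4018, 0.1871]
eef_rot: [0.001, 1.0, 0.001, 0.001]
wrist_force: [-0.5, 1.7, -0.7]
opening: 0.526
grasp_force: 0.0
```

```bash
python3 - <<'E'
from h import *
t=shot('top');s=shot('scene');o=ctrl.get_obs();print(o['time_s'],o['eef_pos'],o['eef_rot'],o['wrist_force'],o['q'])
im=np.zeros((600,800,3),np.uint8)
im[:280,:720]=cv2.resize(t['pixels'][115:185,180:360],(720,280),interpolation=2)
im[285:585,:500]=cv2.resize(s['pixels'][220:310,230:380],(500,300),interpolation=2)
cv2.imwrite('pics/g0.png',im[...,::-1])
E
```

```text
51.575 [ 0.4860197  -0.40051139  0.18683413] [5.95310153e-04 9.99994283e-01 3.28946667e-03 5.09816581e-04] [ 0.89798253  0.29594334 -0.03489017] [-8.77414850e-01  3.38981051e-01  1.50455309e+00  2.94715477e-05
  1.29649122e+00  6.86794568e-01]
```

View pics/g0.png

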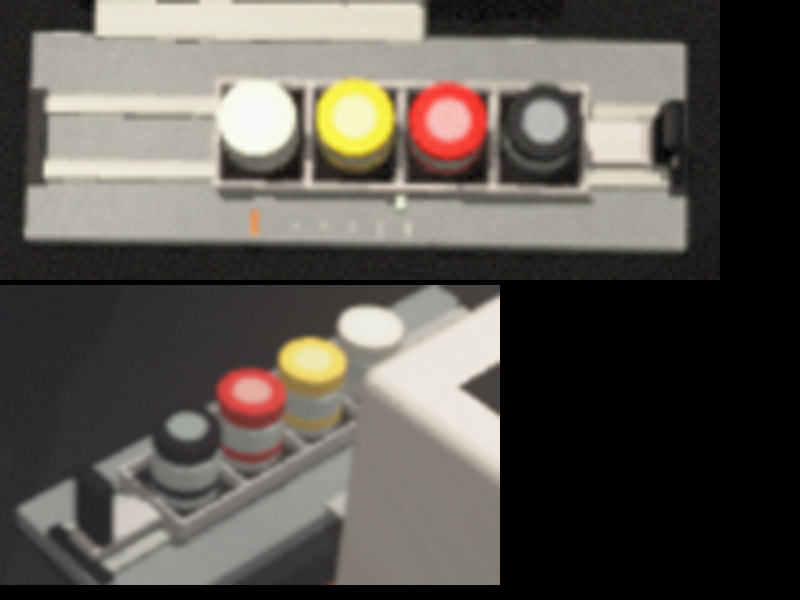

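All four jars stand upright in their wells: white (257,120), yellow (354,120), red (447,122), black (545,122). The black grip is at (668,122) in the top crop and (92,470) in the scene crop.

```bash
python3 - <<'E'
from h import *
t=shot('top');s=shot('scene')
p,e=tri(t,[[347,145.5]],s,[[257.6,275.5]]);print(p,e)
for z in(.04,.07,.098):print(z,proj(t,[[.635,-.2478,z]]),proj(s,[[.635,-.2478,z]]))
E
```

```text
[ 0.63331537 -0.24746647  0.10144499] 0.0037223481537230463
0.04 [[344.79819294 149.96224775]] [[258.81576844 293.63867525]]
0.07 [[346.16288187 147.73382018]] [[258.75279897 285.12266824]]
0.098 [[347.48436547 145.57540239]] [[258.69342895 276.92548428]]
```

>>> {"op": "move_arm", "data": {
  "plan": [0.7, 0.7, 0, 0, 0, -0.02, 1.5, 1.5, 0, 0, 0, -0.02, 2.3, 2.3, 0, 0, 0, -0.02, 2.98, 3.05, 0, 0, 0, -0.02, 2.98, 3.05, -0.6, 0, 0, -0.02, 2.98, 3.05, -1.0, 0, 0, -0.02, 2.98, 3.05, -1.0, 0, 0, -0.02, 2.98, 3.05, -1.0, 0, 0, -0.02]
}}

```text
time_s: 52.68
eef_pos: [0.635, -0.2482, 0.1363]
eef_rot: [0.0, 1.0, -0.006, 0.0]
wrist_force: [0.6, 0.1, 0.0]
opening: 0.527
grasp_force: 0.0
```

>>> {"op": "move_arm", "data": {
  "plan": [0, 0, -0.5, 0, 0, 0, 0, 0, -1.0, 0, 0, 0, 0, 0, -1.4, 0, 0, 0, 0, 0, -1.5, 0, 0, 0, 0, 0, -1.5, 0, 0, 0]
}}

```text
time_s: 53.3
eef_pos: [0.6352, -0.2477, 0.0608]
eef_rot: [0.0, 1.0, -0.006, 0.0]
wrist_force: [-0.3, 0.3, 0.3]
opening: 0.529
grasp_force: 0.0
```

>>> {"op": "move_arm", "data": {
  "plan": [0, 0, 0, 0, 0, 0, 0, 0, 0, 0, 0, 0, 0, 0, 0, 0, 0, 0, 0, 0, 0, 0, 0, 0, 0, 0, 0, 0, 0, 0, 0, 0, 0, 0, 0, 0],
  "grip": 8
}}

```text
time_s: 54.05
eef_pos: [0.6357, -0.2479, 0.0618]
eef_rot: [0.001, 1.0, -0.006, 0.001]
wrist_force: [-1.6, -0.5, 6.2]
opening: 0.183
grasp_force: 59.0
```

>>> {"op": "move_arm", "data": {
  "plan": [0, 0.06, 0, 0, 0, 0, 0, 0.2, 0, 0, 0, 0, 0, 0.4, 0, 0, 0, 0, 0.01, 0.65, 0, 0, 0, 0, 0.01, 0.9, 0, 0, 0, 0, 0.02, 1.15, 0, 0, 0, 0, 0.02, 1.4, 0, 0, 0, 0, 0.02, 1.65, 0, 0, 0, 0, 0.03, 1.85, 0, 0, 0, 0, 0.03, 1.98, 0, 0, 0, 0]
}}

```text
time_s: 55.3
eef_pos: [0.6375, -0.1484, 0.0618]
eef_rot: [0.001, 1.0, -0.006, 0.001]
wrist_force: [0.3, -2.8, 6.0]
opening: 0.178
grasp_force: 59.3
```

>>> {"op": "move_arm", "data": {
  "plan": [0, 0.08, 0, 0, 0, 0, 0, 0.14, 0, 0, 0, 0, 0, 0.17, 0, 0, 0, 0, 0, 0.18, 0, 0, 0, 0, 0, 0.18, 0, 0, 0, 0, 0, 0.18, 0, 0, 0, 0]
}}

```text
time_s: 56.05
eef_pos: [0.6376, -0.1396, 0.0617]
eef_rot: [0.001, 1.0, -0.006, 0.001]
wrist_force: [0.2, -1.1, 6.8]
opening: 0.182
grasp_force: 59.3
```

```bash
python3 - <<'E'
from h import *
t=shot('top');s=shot('scene');o=ctrl.get_obs();print(o['time_s'],o['eef_pos'],o['wrist_force'])
print('ptr',blobs(t,lambda h,S,v:(S<60)&(v>190),(225,163,300,168),2)); print('T orange',blobs(t,lambda h,S,v:(h>3)&(h<20)&(S>80)&(v>120),(230,160,260,180),2))
im=cv2.resize(t['pixels'][115:185,170:350],(800,311),interpolation=2)
cv2.imwrite('pics/g1.png',im[...,::-1])
E
```

```text
56.15 [ 0.63762386 -0.13966891  0.06173816] [ 0.84353643 -1.79156742  5.9346592 ]
ptr [(np.int32(6), [241.5, 165.0], [241, 164, 2, 3])]
T orange [(np.int32(17), [243.12, 169.94], [242, 167, 3, 7])]
```

View pics/g1.png

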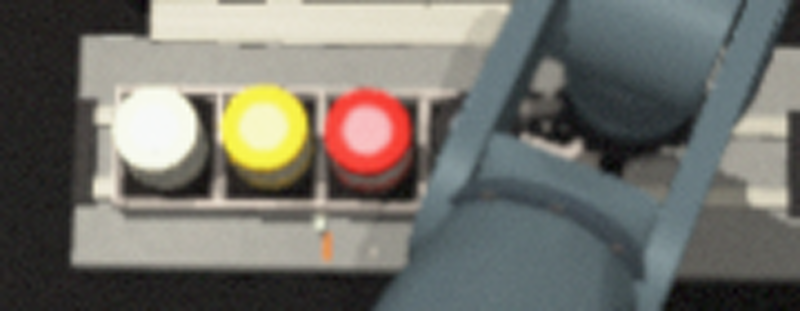

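Pointer at (320,222) and orange mark at (327,246) in the crop: the pointer seems a few mm past the mark. I'll measure it sub-pixel.

```bash
python3 - <<'E'
from h import *
A=0
for i in range(6):
    t=shot('top'); A=A+t['pixels'].astype(float)/6
print(A[163:176,238:248].sum(2).round().astype(int))
def cen(img,x0,x1,y0,y1):
    a=img[y0:y1,x0:x1]; a=np.clip(a-np.median(a)-.25*(a.max()-np.median(a)),0,None); yy,xx=np.mgrid[y0:y1,x0:x1]
    return [(a*xx).sum()/a.sum(),(a*yy).sum()/a.sum()]
br=A.sum(2); org=A[...,0]-A[...,2]
p=cen(br,237,247,164,167); m=cen(org,238,249,166,175)
print(p,m)
for z in (.03,.04):
    P=onz(t,[p],z)[0];M=onz(t,[m],.02)[0]; d=M-P; ax=np.array([.013,1,0]); print(P,M,'go along y:',d@ax)
E
```

```text
[[273 280 358 448 441 364 308 300 306 300]
 [303 316 420 584 599 451 435 437 441 437]
 [441 443 517 652 650 488 493 497 501 496]
 [502 506 532 586 555 462 493 497 505 504]
 [504 504 510 481 408 414 482 494 498 498]
 [507 504 498 481 446 435 480 493 498 497]
 [503 504 501 497 485 455 476 496 498 498]
 [503 500 500 502 498 461 482 493 500 500]
 [502 504 503 500 492 452 480 496 498 496]
 [500 500 503 504 497 465 484 497 501 499]
 [498 499 500 501 502 492 494 498 497 502]
 [461 464 464 466 468 468 470 468 476 481]
 [317 316 315 320 321 322 324 327 335 339]]
[np.float64(241.4787887798592), np.float64(164.8996927346615)] [np.float64(243.1868115361506), np.float64(170.16027438413778)]
[0.59306362 0.04858859 0.03      ] [0.57950055 0.04415293 0.02      ] go along y: -0.004611979906124355
[0.59120747 0.04797618 0.04      ] [0.57950055 0.04415293 0.02      ] go along y: -0.003975444470680007
```

>>> {"op": "move_arm", "data": {
  "plan": [0, -0.04, 0, 0, 0, 0, 0, -0.085, 0, 0, 0, 0, 0, -0.085, 0, 0, 0, 0, 0, -0.085, 0, 0, 0, 0]
}}

```text
time_s: 56.95
eef_pos: [0.6376, -0.1433, 0.0617]
eef_rot: [0.0, 1.0, -0.006, 0.001]
wrist_force: [0.5, 0.8, 6.0]
opening: 0.18
grasp_force: 59.4
```

```bash
cat >> h.py <<'E'
def ptr():
    A=0
    for i in range(5):
        t=shot('top'); A=A+t['pixels'].astype(float)/5
    def cen(img,x0,x1,y0,y1):
        a=img[y0:y1,x0:x1]; a=np.clip(a-np.median(a)-.25*(a.max()-np.median(a)),0,None); yy,xx=np.mgrid[y0:y1,x0:x1]
        return [(a*xx).sum()/a.sum(),(a*yy).sum()/a.sum()]
    p=cen(A.sum(2),237,249,164,167); m=cen(A[...,0]-A[...,2],238,249,167,175)
    P=onz(t,[p],.035)[0];M=onz(t,[m],.02)[0];print(p,m,'go',(M-P)@[.013,1,0]); return t
E
python3 - <<'E'
from h import *
ptr();o=ctrl.get_obs();print(o['eef_pos'],o['wrist_force'])
E
```

```text
[np.float64(242.75200377180576), np.float64(164.61449002043062)] [np.float64(243.17495901122464), np.float64(170.3435174675243)] go -0.0006440210882808923
[ 0.6375178  -0.14335709  0.06169619] [0.7616892  0.96876156 6.49218973]
```

>>> {"op": "move_arm", "data": {
  "plan": [0, 0, 0, 0, 0, 0, 0, 0, 0, 0, 0, 0, 0, 0, 0, 0, 0, 0, 0, 0, 0, 0, 0, 0, 0, 0, 0.5, 0, 0, 0, 0, 0, 1.4, 0, 0, 0, 0, 0, 2.4, 0, 0, 0, -0.6, 0.8, 2.6, 0, 0, -0.05, -1.2, 1.6, 2.6, 0, 0, -0.15, -2.0, 2.4, 2.6, 0, 0, -0.25],
  "grip": 40
}}

```text
time_s: 58.45
eef_pos: [0.5358, -0.0227, 0.1907]
eef_rot: [-0.0, 0.991, -0.132, 0.001]
wrist_force: [0.0, 0.8, -0.5]
opening: 0.465
grasp_force: 0.0
```

>>> {"op": "move_arm", "data": {
  "plan": [-0.2, 1.1, 0, 0, 0, -0.1, -0.4, 2.3, 0, 0, 0, -0.1, -0.6, 3.5, 0, 0, 0, -0.1, -0.8, 4.7, 0, 0, 0, -0.1, -1.0, 5.8, 0, 0, 0, -0.1, -1.3, 6.9, 0, 0, 0, -0.1, -1.3, 6.9, -0.4, 0, 0, -0.1, -1.3, 6.9, -0.8, 0, 0, -0.1, -1.3, 6.9, -0.8, 0, 0, -0.1]
}}

```text
time_s: 59.58
eef_pos: [0.47, 0.3211, 0.1486]
eef_rot: [0.001, 0.984, -0.18, -0.002]
wrist_force: [0.4, -0.7, 0.7]
opening: 0.468
grasp_force: 0.0
```

```bash
python3 - <<'E'
from h import *
ptr();o=ctrl.get_obs();print(o['time_s'],o['eef_pos'],o['eef_rot'],o['wrist_force'])
E
```

```text
[np.float64(242.74305922094373), np.float64(164.5943207009395)] [np.float64(243.18301982714792), np.float64(170.33045246568378)] go -0.0006933075811455977
59.825 [0.4722709  0.32148039 0.15153132] [-5.43576188e-04  9.83615002e-01 -1.80279148e-01  8.13180467e-04] [ 0.59155469 -0.12291763  0.0728296 ]
```

>>> {"op": "move_arm", "data": {
  "plan": [0, 0.02, -0.5, 0, 0, 0, 0, 0.02, -0.9, 0, 0, 0, 0, 0.02, -1.2, 0, 0, 0, 0, 0.02, -1.4, 0, 0, 0, 0, 0.02, -1.4, 0, 0, 0]
}}

```text
time_s: 60.45
eef_pos: [0.4712, 0.3222, 0.0799]
eef_rot: [0.0, 0.984, -0.18, -0.0]
wrist_force: [0.4, 0.2, -0.2]
opening: 0.467
grasp_force: 0.0
```

>>> {"op": "move_arm", "data": {
  "plan": [0, 0, 0, 0, 0, 0, 0, 0, 0, 0, 0, 0, 0, 0, 0, 0, 0, 0, 0, 0, 0, 0, 0, 0, 0, 0, 0, 0, 0, 0],
  "grip": 8
}}

```text
time_s: 61.08
eef_pos: [0.472, 0.3226, 0.0813]
eef_rot: [-0.0, 0.984, -0.18, 0.001]
wrist_force: [-0.5, -0.8, 6.1]
opening: 0.152
grasp_force: 60.1
```

>>> {"op": "move_arm", "data": {
  "plan": [0, 0, 0, 0, 0, 0.15, 0, 0, 0, 0, 0, 0.3, 0, 0, 0, 0, 0, 0.45, 0, 0, 0, 0, 0, 0.6, 0, 0, 0, 0, 0, 0.75, 0, 0, 0, 0, 0, 0.9, 0, 0, 0, 0, 0, 0.98, 0, 0, 0, 0, 0, 0.98]
}}

```text
time_s: 62.08
eef_pos: [0.4719, 0.3232, 0.0813]
eef_rot: [-0.001, 0.953, 0.305, 0.001]
wrist_force: [-1.7, 1.7, 5.4]
opening: 0.154
grasp_force: 60.2
```

>>> {"op": "move_arm", "data": {
  "plan": [0, 0, 0, 0, 0, 0, 0, 0, 0, 0, 0, 0, 0, 0, 0, 0, 0, 0, 0, 0, 0, 0, 0, 0, 0, 0, 0.7, 0, 0, 0, 0, 0, 1.7, 0, 0, 0, 0, -0.5, 2.6, 0, 0, 0, -0.3, -1.5, 2.6, 0, 0, 0, -0.7, -2.6, 2.6, 0, 0, 0, -1.1, -3.7, 2.6, 0, 0, 0],
  "grip": 45
}}

```text
time_s: 63.32
eef_pos: [0.4158, 0.136, 0.2105]
eef_rot: [0.0, 0.953, 0.304, 0.0]
wrist_force: [-0.1, -0.2, 0.9]
opening: 0.528
grasp_force: 0.0
```

>>> {"op": "move_arm", "data": {
  "plan": [0, -1.1, 0, 0, 0, 0, 0, -2.2, 0, 0, 0, 0, 0, -3.3, 0, 0, 0, 0, 0, -4.0, 0, 0, 0, 0, 0, -4.0, 0, 0, 0, 0]
}}

```text
time_s: 63.95
eef_pos: [0.4164, -0.0647, 0.2105]
eef_rot: [0.0, 0.953, 0.302, 0.0]
wrist_force: [-0.1, 0.5, -0.3]
opening: 0.528
grasp_force: 0.0
```

```bash
python3 - <<'E'
from h import *
t=ptr();o=ctrl.get_obs();print(o['time_s'],o['eef_pos'],o['wrist_force'])
im=np.zeros((600,800,3),np.uint8)
im[:400,:380]=cv2.resize(t['pixels'][145:240,85:180],(380,400),interpolation=2)
im[:400,385:]=cv2.resize(t['pixels'][110:275,170:430],(415,263),interpolation=2)[:0].reshape(0,415,3) if 0 else 0
im[:263,385:]=cv2.resize(t['pixels'][110:275,170:430],(415,263),interpolation=2)
cv2.imwrite('pics/f.png',im[:400,:,::-1])
E
```

```text
[np.float64(242.7459535906972), np.float64(164.60457807343775)] [np.float64(243.17667597765362), np.float64(170.32916455053325)] go -0.0006660328177861051
64.2 [ 0.41637826 -0.06154862  0.2102805 ] [ 0.349232    0.05717565 -0.04121594]
```

View pics/f.png

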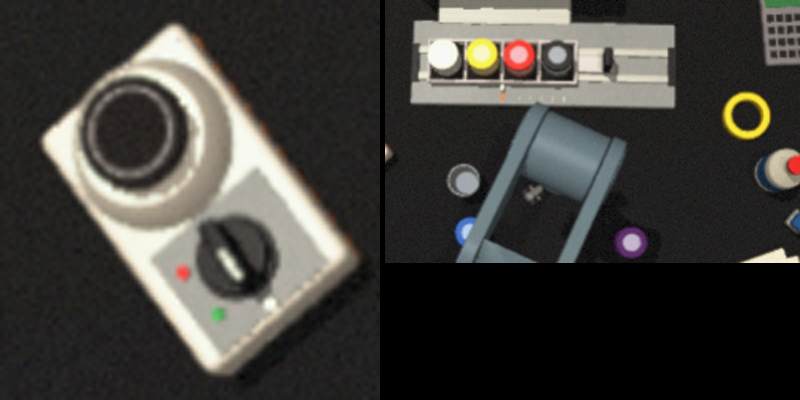

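The pointer line (232,265) is back on the white dot (270,303). All four jars are upright in the shuttle, its pointer is level with the mark, and the beaker, wash bottle and tape are untouched.

```bash
python3 -c "
from bench import ctrl
print(ctrl.hand_in())"
```

```text
the job is handed in; nothing more can be done
None
```

The job is done and handed in, though no verdict came back: all four jars were pressed at touch in order (white, yellow, red, black), each for over a second. They stand upright in the shuttle, its pointer measures about 0.7 mm from the orange mark, the selector is back at off, and the beaker, wash bottle and tape were left alone.

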